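# Drift the sump cover into line and drop in its bolt

## Task

The cover of the steel sump box has swung on its one fitted bolt, so its holes no longer meet those of the flange below. Take the tapered drift from the tool stand, feel its tip into the cover's hole at the corner diagonally opposite the fitted bolt, draw the cover over until the tip drops into the flange's hole, press the drift down until its collar lies flat on the cover, lean on it there for a moment with about a kilo's push (never over two), and leave it standing. Then lower the loose socket-head bolt, gently, into the open hole nearest the fitted bolt until its head sits flat, and leave the punch, the wrench, and the bowl, jar, beaker and bottle where they are.

Things in the scene. Friction and masses are not known exactly. Their poses are not given: they have to be found in the camera images.
- sump: Steel sump box fixed on the table, origin under its centre, z up. Tank 150 x 116 mm; its top flange, 180 mm (x) by 240 (y), underside 85 mm up, 10 mm thick, overhangs so its corners are free below. On it lie a 3 mm gasket and a cover plate of the same outline, 8 mm thick, bonded together; cover top 106 mm up. Flange and cover have square-edged 18 mm through holes at x +-50, y +-80.
- fitted_bolt (a point): On the axis of the one fitted bolt, at (50, -80) mm of the sump, level with the cover's top. Its head, 24 mm wide, stands 19 mm over the cover. Cover and gasket turn stiffly and level about it and stay where they are put. A sight-glass frame, 82 x 100 mm, stands 8 mm proud in the middle of the cover.
- drift_hole (a point): On the vertical axis of the FLANGE hole (it never moves) diagonally opposite the fitted bolt, 189 mm from it, level with the cover's top; axes as the sump's. Here the cover's hole is off by anything up to 20 mm, either way, along the arc about the fitted bolt; how far is not measured: look, or feel with the tip. A push of some 3 N along the arc moves the cover there.
- bolt_hole (a point): On the vertical axis of the FLANGE hole at (-50, -80) mm of the sump, the open hole nearest the fitted bolt (100 mm away), level with the cover's top. The cover's hole comes within about 1 mm of this axis once the drift is home.
- stand: Fixed sheet-steel tool stand, 80 mm (x) by 230 mm (y), top plate at height 85 mm with three 20 mm holes in a row 75 mm apart along its y. Origin at the centre of its underside. Drift, bolt and punch hang upright in the holes, in any order.
- drift: Tapered drift pin of dark steel, about 0.18 kg, 139 mm long, hanging tip down in the stand. Origin on its axis at the underside of the collar, z up along the handle. Above: collar 30 mm wide, 6 mm thick, then a round handle 18 mm in diameter up to 64 mm above the origin. Below: 23 mm of straight shank 16.5 mm in diameter, then a straight taper down to a blunt 5 mm tip 75 mm below the origin.
- bolt: Loose socket-head bolt of dark steel, about 0.13 kg, hanging in the stand. Origin on its axis at the underside of its head, z up. Round head 24 mm in diameter, 16 mm high; shank 16 mm in diameter, 45 mm long with a 3 mm point chamfer.
- punch: Bystander: parallel punch with a thick mushroom head (26 to 32 mm wide, 45 mm high) and a 12 mm shank, hanging in the third hole of the stand. Origin at the underside of its head.
- jar: Bystander: white plastic jar, 84 mm wide, 130 mm high; origin under its centre.
- beaker: Bystander: glass beaker, 68 mm wide, 90 mm high; origin under its centre.
- washbottle: Bystander: white bottle, 64 mm wide, 170 mm high; origin under its centre.
- bowl: Bystander: white bowl, 140 mm wide, 45 mm high; origin under its centre.
- wrench: Bystander: wrench, 200 mm long, lying along its own x; origin at the middle of its underside.
There are look-alikes about, which are no part of the job. Leave any green, orange or pink look-alike of the bolt alone.

How it is judged:
On the way:
1. the drift is home, its collar flat on the cover, and pressed there with more than 5 N (horizontal distance between drift and drift_hole below 0.003 m and z of drift in the frame of drift_hole between -0.003 and 0.0015 m and angle between the z axis of drift and the z axis of drift_hole, either way round below 0.06 rad and contact force between drift and sump above 5 N), for 0.2 s.
At the end, for the whole second after the job is handed in: Drift and bolt both stand in their holes at rest: underside of collar and of head within 1.5 mm of the cover's top, axes within 3 mm of the flange holes' and within 0.06 rad of upright (horizontal distance between drift and drift_hole below 0.003 m and z of drift in the frame of drift_hole between -0.003 and 0.0015 m and angle between the z axis of drift and the z axis of drift_hole, either way round below 0.06 rad and horizontal distance between bolt and bolt_hole below 0.003 m and z of bolt in the frame of bolt_hole between -0.003 and 0.0015 m and angle between the z axis of bolt and the z axis of bolt_hole, either way round below 0.06 rad and linear speed of each of drift, bolt below 0.02 m/s); the robot touches nothing.
It fails at once if the drift is pressed against the sump box or its cover with more than 40 N (contact force between drift and sump above 40 N).
It fails at once if the bolt is pressed against the sump box or its cover with more than 40 N (contact force between bolt and sump above 40 N).
It fails at once if the robot's arm or fingers press on the sump box or cover with more than 40 N (contact force between any of the fingers, the arm and sump above 40 N).
It fails at once if punch, jar, beaker, bottle, bowl or wrench is moved by more than 30 mm (distance of any of punch, jar, beaker, washbottle, bowl, wrench from where it was at the start of the episode above 0.03 m).
It also fails if it takes over 67 s, if anything falls off the work surface, if the arm or the gripper's body presses on something with over 40 N, if the wrist force passes 120 N, or if a joint passes its speed limit or range.

## Robot

A 6-joint arm with a two-finger parallel gripper is mounted at the origin on the work surface. World frame = base frame: x ahead of the robot, y to its left, z up, the work surface at z = 0. Lengths are in m, angles in rad, forces in N, time in s.
With the tool pointing down it reaches from about 0.35 to 0.875 m from the base axis. Payload 15.5 kg.
Tool frame: the origin (TCP) lies at the very end of the fingers, on their centre line; the grasp point (between the pads) lies 19 mm behind it (robot.pinch_z is the z of the grasp point in the tool frame, in m); z points along the fingers, y is the direction in which the jaws open and shut (so a half turn about z gives the same grasp; the last joint's range is limited). The gripper opens to 85 mm and grips with 20 to 120 N. Pads are 22 mm wide; open, the fingers measure 114 mm over their backs; the gripper's body (76 mm by 85 mm) begins 54 mm behind the grasp point. The pads swing forward as they close: fully open they stand 13 mm farther back than shut.
Start: joints at [1.234, 0.494, 1.345, -0, 1.302, -0.096], TCP at [0.15, 0.607, 0.231] pointing down, gripper open.
Joint ranges: [-2.91, 2.91], [-0.82, 2.16], [0.22, 2.67], [-1.22, 4.37], [0.12, 2.79], [-3.08, 3.08]. Speed limits (rad/s): [1.89, 1.89, 2.57, 3.01, 3.01, 3.01].

## Interface

Orientations are given as a unit quaternion [w, x, y, z].
In Python, from cell import sense, imaging, ticket, robot gives the robot as it stands.
- The arm moves only by the shell command python3 -m pendant 'ROWS' [FORCE]. ROWS is JSON, a list of rows, each an object of numbers: "hand": the gripper command: -1 is shut, 1 is fully open, values between are in proportion; "x", "y", "z": the shift along the tool's x, y, z in m; "twist": the turn about the tool's z in degrees. In form: [{"hand": .., "x": .., "y": .., "z": .., "twist": ..}, ...]. A call has 1 to 10 rows; each row shifts and turns the pose as measured when the row begins, along the tool's axes as they then stand; what a row does not reach is not made up. A row lasts 1/10 s, in which the tool goes at most 50 mm and 8.59 degrees, less where a joint would pass 70% of its speed; a pose out of reach is approached as far as the arm can. A call with a gripper value outside its range is refused whole. The fingers move at their own pace and stop on an object; FORCE is the grip in N (left out, the last holds). Time passes only in rows, so rows that do not move let the fingers close. It gives the time, the measured TCP pose, the force and the opening at its end, in the units of the state.
- sense(): the state, without advancing time (a new reading comes with each control period).
- imaging.capture(name): name is "side" or "top" or "wrist"; returns a dict with "frame" (420x560x3 uint8, blue, green, red), "fx", "fy", "cx", "cy" (pixels), "world_from_camera" (4x4, takes a point from camera to world coordinates). Camera axes: x right, y down, z forward; pixel columns grow to the right and rows downward; lengths in m; the calibration is good to about 2 mm. A picture is of the moment at which its call begins. There is no depth.
- ticket.job_done(): hands the job in, once; it reports no verdict.
The state is a dict: "t": time; "q": joint angles; "joint_velocities": joint speeds; "effort": joint torques, N m; "tool_pos": TCP position; "tool_rot": TCP orientation; "wrist_force": force on the tool from outside, world axes, zero at the start; "torque": the same for the moment, N m; "opening": opening from 0.0 (shut) to 1.0 (fully open).
Only numpy, scipy, OpenCV 4.12 (cv2) and the standard library are available. Lean on these libraries where they do the work, as an engineer would, in place of code of your own. Each camera call takes 0.05 s, during which the arm holds its last target.

## Working session

There is one attempt and no reset: what is moved stays moved. The work goes in short steps, Python scripts to look and compute and a shell command to move; the robot and the scene stay as the last step left them, time stands still between calls to the robot, and variables do not carry over. Pictures are saved under pics/ and viewed, and the job is handed in when it is done.

```bash
ls; mkdir -p pics; cat > h.py <<'E'
import numpy as np, cv2
from cell import sense, imaging, ticket, robot
def cap(n,f):
    d=imaging.capture(n); cv2.imwrite('pics/'+f+'.png',d['frame']); np.save('pics/'+f+'.npy',{k:v for k,v in d.items()},allow_pickle=True); return d
def ld(f): return np.load('pics/'+f+'.npy',allow_pickle=True).item()
def ray(d,u,v,z):
    T=np.array(d['world_from_camera']); r=T[:3,:3]@np.array([(u-d['cx'])/d['fx'],(v-d['cy'])/d['fy'],1.]); o=T[:3,3]
    return o+r*(z-o[2])/r[2]
def proj(d,p):
    T=np.linalg.inv(np.array(d['world_from_camera'])); c=T[:3,:3]@np.array(p)+T[:3,3]
    return np.array([d['fx']*c[0]/c[2]+d['cx'],d['fy']*c[1]/c[2]+d['cy']])
def crop(f,x0,y0,x1,y1,s,o):
    im=cv2.imread('pics/'+f+'.png')[y0:y1,x0:x1]; cv2.imwrite('pics/'+o+'.png',cv2.resize(im,None,fx=s,fy=s,interpolation=cv2.INTER_CUBIC))
E
python3 - <<'E'
from h import *
for n in('side','top','wrist'):
    d=cap(n,n+'0'); print(n,d['fx'],d['cx'],d['cy'],np.round(d['world_from_camera'],3).tolist())
s=sense(); print({k:np.round(v,3).tolist() for k,v in s.items()}, robot.pinch_z)
E
```

```text
pics
side 524.813547936833 278.84753062036077 210.6861485967901 [[-0.902, -0.259, 0.345, 0.173], [-0.432, 0.565, -0.703, 0.767], [-0.013, -0.783, -0.622, 0.825], [0.0, 0.0, 0.0, 1.0]]
top 506.14936321473914 275.2809627564447 209.52417235452896 [[-0.005, -0.987, 0.161, 0.382], [-1.0, 0.006, 0.003, -0.055], [-0.003, -0.161, -0.987, 1.343], [0.0, 0.0, 0.0, 1.0]]
wrist 329.61163119442807 280.78008678296294 212.00709274861936 [[0.241, 0.936, 0.258, 0.084], [0.971, -0.232, -0.065, 0.623], [-0.001, 0.266, -0.964, 0.374], [0.0, 0.0, 0.0, 1.0]]
{'t': 0.15, 'q': [1.234, 0.494, 1.346, 0.0, 1.302, -0.096], 'joint_velocities': [0.0, -0.003, -0.004, 0.0, -0.002, 0.002], 'effort': [0.001, -88.253, -38.407, -0.0, 0.007, -0.0], 'tool_pos': [0.15, 0.607, 0.231], 'tool_rot': [-0.0, 0.121, 0.993, -0.0], 'wrist_force': [0.27, 0.46, -0.194], 'torque': [-0.041, -0.006, -0.014], 'opening': 1.003} -0.0187
```

View pics/top0.png

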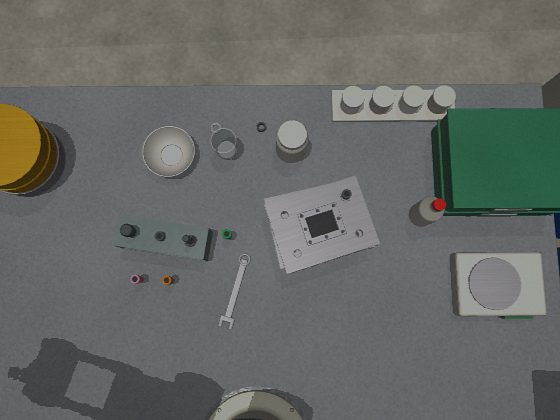

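View pics/side0.png

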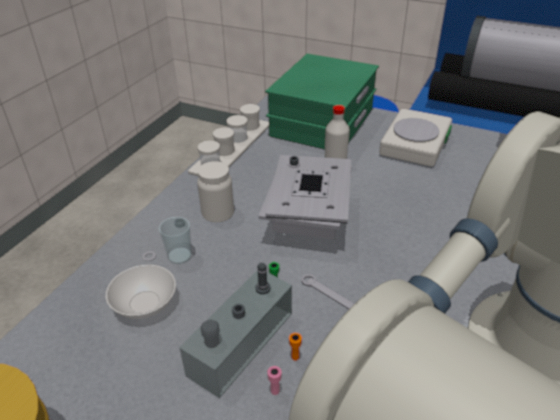

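View pics/wrist0.png

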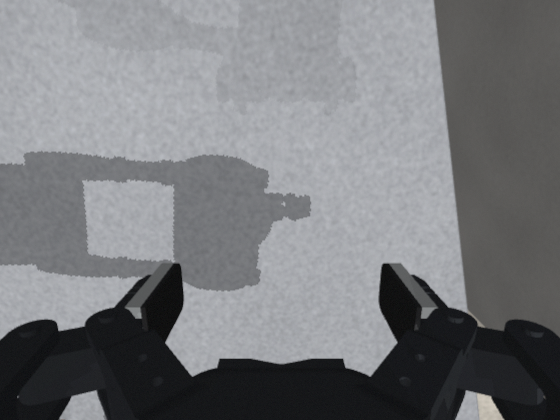

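```bash
python3 - <<'E'
from h import *
crop('top0',105,200,245,300,5.5,'c1'); crop('top0',255,165,390,280,5.2,'c2'); crop('side0',170,240,320,400,3.7,'c3'); crop('side0',250,140,365,250,5,'c4')
E
```

```text
(no output)
```

View pics/c1.png

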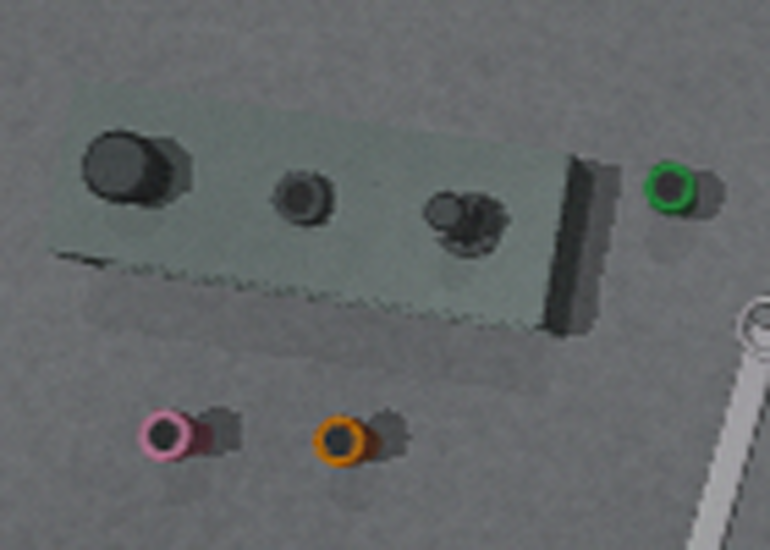

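View pics/c2.png

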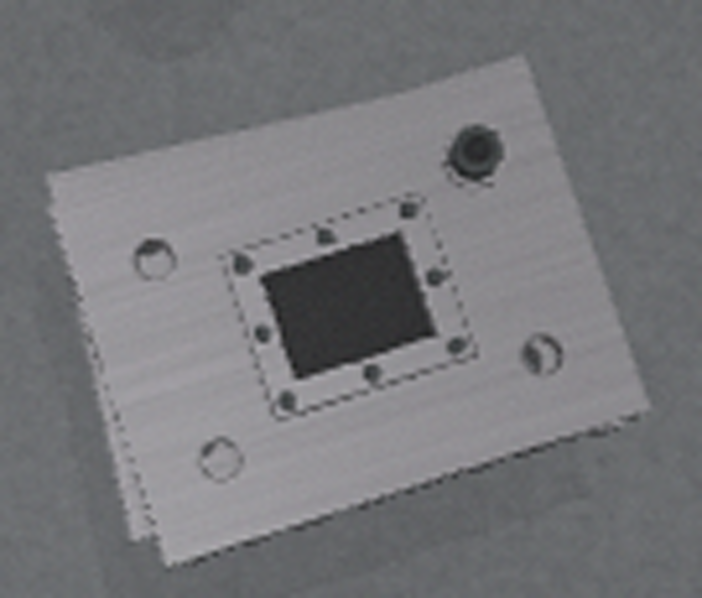

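View pics/c3.png

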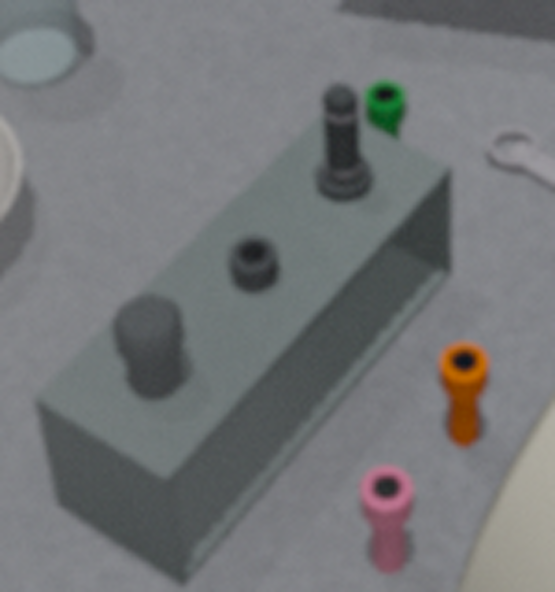

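View pics/c4.png

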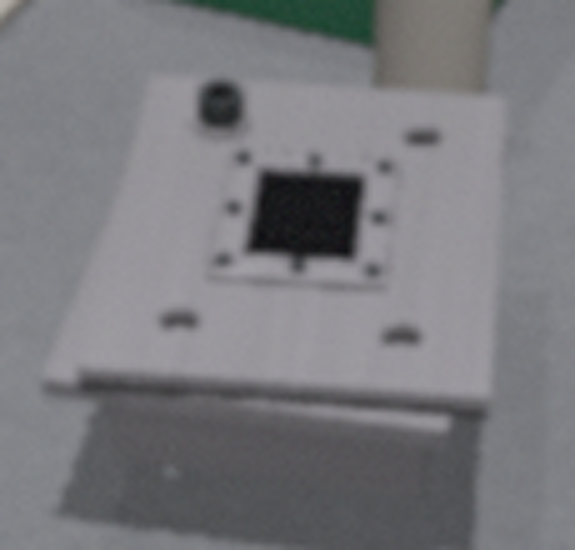

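Top view: the stand holds the punch (thick, 126,230), bolt (short with socket, 160,236) and drift (tall handle with collar, 187,239). The coloured look-alikes at pink (135,279), orange (167,280) and green (227,234) stand on the table. The dark one in the stand's middle hole is the bolt. On the sump, the fitted bolt is at (346,194), the cover's drift hole at (297,253) and the bolt hole at (359,233). The cover is swung, with the flange showing at its left.

```bash
python3 - <<'E'
from h import *
d=ld('top0')
C1=lambda u,v:(105+u/5.5,200+v/5.5); C2=lambda u,v:(255+u/5.2,165+v/5.2)
P={}
for n,(uv,z) in dict(drifttop=(C1(445,212),.149),collar=(C1(470,225),.091),bolt=(C1(300,198),.101),punch=(C1(118,165),.13),F=(C2(476,151),.125),DHc=(C2(221,459),.106),H3=(C2(155,259),.106),BHc=(C2(543,354),.106),
 cBL=(C2(168,565),.106),cTL=(C2(48,176),.106),cTR=(C2(524,56),.106),cBR=(C2(650,410),.106),fBL=(C2(133,540),.095),fL2=(C2(50,200),.095)).items():
    P[n]=ray(d,*uv,z); print(n,np.round(P[n],4))
ang=lambda a,b:np.degrees(np.arctan2(*(P[b]-P[a])[[1,0]]))
print('cover yaw', ang('DHc','H3'),ang('BHc','F'),ang('cBL','cTL'),ang('cBR','cTR'),'long',ang('BHc','DHc')-90,ang('F','H3')-90,ang('cBL','cBR')+90,ang('cTR','cTL')-90,'flange',ang('fBL','fL2'))
print(ang('bolt','drifttop'),ang('punch','drifttop'))
E
```

```text
drifttop [0.5083 0.1599 0.149 ]
collar [0.5085 0.1589 0.091 ]
bolt [0.5201 0.2338 0.101 ]
punch [0.5319 0.3074 0.13  ]
F [ 0.6181 -0.2269  0.125 ]
DHc [ 0.4752 -0.1058  0.106 ]
H3 [ 0.5704 -0.0756  0.106 ]
BHc [ 0.5239 -0.2585  0.106 ]
cBL [ 0.426  -0.0805  0.106 ]
cTL [ 0.6108 -0.0248  0.106 ]
cTR [ 0.6682 -0.254   0.106 ]
cBR [ 0.4972 -0.308   0.106 ]
fBL [ 0.4382 -0.0643  0.095 ]
fL2 [ 0.6011 -0.0255  0.095 ]
cover yaw 17.601159282290084 18.540834893405876 16.754209752483906 17.519958182455248 long 17.689614855407882 17.487046295786 17.37285245579841 14.04692890822183 flange 13.39699241458713
-99.04634999397096 -99.06825695681252
```

```bash
cat >> h.py <<'E'
from scipy.spatial.transform import Rotation as Ro
def R(): 
    q=sense()['tool_rot']; return Ro.from_quat([q[1],q[2],q[3],q[0]]).as_matrix()
def st():
    s=sense(); r=R(); print('t',round(s['t'],2),'tcp',np.round(s['tool_pos'],4),'yawY',round(np.degrees(np.arctan2(r[1,1],r[0,1])),2),'tilt',np.round(r[:2,2],4),'F',np.round(s['wrist_force'],2),'M',np.round(s['torque'],2),'op',round(s['opening'],3),'q',np.round(s['q'],2)); return s,r
def to(x,y,z):
    s,r=st(); d=r.T@(np.array([x,y,z])-s['tool_pos']); print('tool delta',np.round(d,4),'dist',np.linalg.norm(d)); return d
E
python3 -m pendant '[{"hand":0.2,"x":-0.041,"y":-0.0284,"z":0.003,"twist":0},{"hand":0.2,"x":-0.041,"y":-0.0284,"z":0.003,"twist":0},{"hand":0.2,"x":-0.041,"y":-0.0284,"z":0.003,"twist":0},{"hand":0.2,"x":-0.041,"y":-0.0284,"z":0.003,"twist":0},{"hand":0.2,"x":-0.041,"y":-0.0284,"z":0.003,"twist":0},{"hand":0.2,"x":-0.041,"y":-0.0284,"z":0,"twist":0},{"hand":0.2,"x":-0.041,"y":-0.0284,"z":0,"twist":0},{"hand":0.2,"x":-0.041,"y":-0.0284,"z":0,"twist":0},{"hand":0.2,"x":-0.041,"y":-0.0284,"z":0,"twist":0},{"hand":0.2,"x":-0.041,"y":-0.0284,"z":0,"twist":0}]' 40
python3 -c "
from h import *
to(.51,.18,.21)"
```

```text
t: 1.15
tool_pos: [0.4789, 0.2328, 0.2137]
tool_rot: [-0.001, 0.116, 0.993, 0.0]
wrist_force: [1.5, 0.4, 0.3]
opening: 0.601
t 1.15 tcp [0.4789 0.2328 0.2137] yawY 76.67 tilt [-0.0015  0.0002] F [1.45 0.43 0.32] M [0.03 0.01 0.04] op 0.601 q [ 0.34  0.38  1.6   0.    1.16 -1.  ]
tool delta [-0.0425 -0.0442  0.0037] dist 0.061422992589853544
```

```bash

python3 -m pendant '[{"hand":0.2,"x":-0.0425,"y":-0.044,"z":0,"twist":8.5},{"hand":0.2,"x":0,"y":0,"z":0,"twist":8.5},{"hand":0.2,"x":0,"y":0,"z":0,"twist":8.5},{"hand":0.2,"x":0,"y":0,"z":0,"twist":8.5},{"hand":0.2,"x":0,"y":0,"z":0,"twist":8.5},{"hand":0.2,"x":0,"y":0,"z":0,"twist":8.5},{"hand":0.2,"x":0,"y":0,"z":0,"twist":8.5},{"hand":0.2,"x":0,"y":0,"z":0,"twist":8.5},{"hand":0.2,"x":0,"y":0,"z":0,"twist":8.5},{"hand":0.2,"x":0,"y":0,"z":0,"twist":8.5}]'
python3 -c "
from h import *
st(); cap('wrist','w1'); to(.508,.16,.2)"
```

```text
t: 2.15
tool_pos: [0.5082, 0.1824, 0.2119]
tool_rot: [-0.001, 0.763, 0.647, -0.002]
wrist_force: [-0.4, -1.0, -0.0]
opening: 0.602
t 2.15 tcp [0.5082 0.1824 0.2119] yawY -9.44 tilt [-0.0032 -0.0012] F [-0.45 -1.04 -0.03] M [ 0.06  0.   -0.02] op 0.602 q [ 0.23  0.4   1.58 -0.    1.17  0.4 ]
t 2.2 tcp [0.5081 0.1824 0.2119] yawY -10.05 tilt [-0.0033 -0.0012] F [-0.08 -0.9  -0.44] M [-0.01  0.01  0.  ] op 0.596 q [ 0.23  0.4   1.58 -0.    1.17  0.41]
tool delta [-0.022   0.0038  0.0119] dist 0.025323502288008188
```

View pics/w1.png

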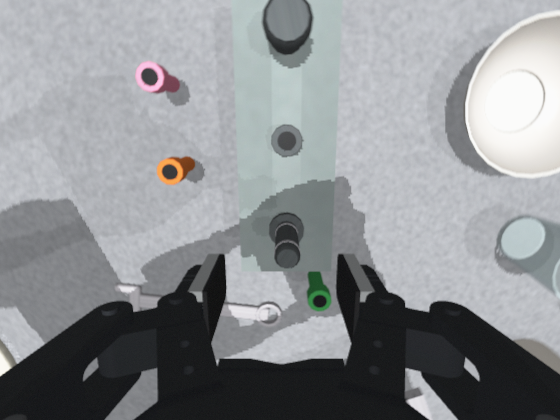

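Drift: handle top at (287,256), collar around (286,228). The bolt with its socket is at (287,140), the punch at (288,22), and the look-alikes are pink (150,76), orange (171,171) and green (318,299).

```bash
python3 - <<'E'
from h import *
crop('w1',240,110,340,275,3.6,'c5')
d=ld('w1')
for n,u,v,z in(('top',287.5,256,.149),('collar',286.5,228,.091),('bolt',287,140.5,.101)): print(n,np.round(ray(d,u,v,z),4))
E
```

```text
top [0.5086 0.1616 0.149 ]
collar [0.5088 0.1622 0.091 ]
bolt [0.5207 0.2339 0.101 ]
```

View pics/c5.png

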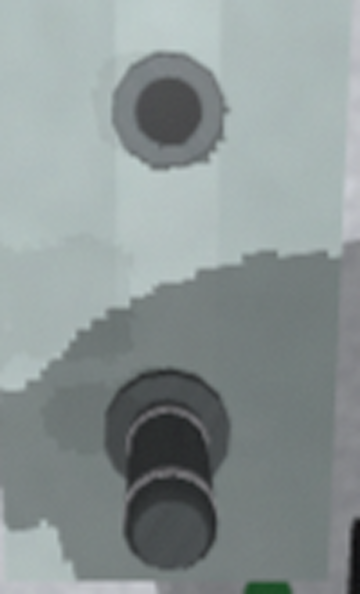

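```bash

python3 -m pendant '[{"hand":0.2,"x":-0.021,"y":0.0042,"z":0,"twist":0},{"hand":0.2,"x":0,"y":0,"z":0.01,"twist":0},{"hand":0.2,"x":0,"y":0,"z":0.02,"twist":0}]'
python3 -c "
from h import *
to(.5087,.1612,.105)"
```

```text
t: 2.5
tool_pos: [0.5097, 0.1609, 0.1827]
tool_rot: [0.0, 0.764, 0.645, 0.0]
wrist_force: [-0.2, 0.4, -0.5]
opening: 0.6
t 2.5 tcp [0.5097 0.1609 0.1827] yawY -9.62 tilt [ 0.0005 -0.0004] F [-0.22  0.36 -0.53] M [ 0.03 -0.01 -0.05] op 0.6 q [ 0.19  0.42  1.63 -0.    1.09  0.36]
tool delta [ 0.0002 -0.0011  0.0777] dist 0.07768649854606009
```

```bash

python3 -m pendant '[{"hand":0.2,"x":0,"y":-0.001,"z":0.026,"twist":0},{"hand":0.2,"x":0,"y":0,"z":0.026,"twist":0},{"hand":0.2,"x":0,"y":0,"z":0.025,"twist":0},{"hand":-0.4,"x":0,"y":0,"z":0,"twist":0},{"hand":-1,"x":0,"y":0,"z":0,"twist":0},{"hand":-1,"x":0,"y":0,"z":0,"twist":0},{"hand":-1,"x":0,"y":0,"z":0,"twist":0},{"hand":-1,"x":0,"y":0,"z":0,"twist":0}]' 60
python3 -c "
from h import *
st()"
```

```text
t: 3.3
tool_pos: [0.5084, 0.1623, 0.1029]
tool_rot: [-0.0, 0.759, 0.651, 0.0]
wrist_force: [0.1, 0.1, -1.1]
opening: 0.197
t 3.3 tcp [0.5084 0.1623 0.1029] yawY -8.75 tilt [0.0001 0.0001] F [ 0.09  0.08 -1.1 ] M [ 0.05 -0.01  0.  ] op 0.197 q [0.2  0.53 1.71 0.   0.9  0.35]
```

```bash

python3 -m pendant '[{"hand":-1,"x":0,"y":0,"z":-0.02,"twist":0},{"hand":-1,"x":0,"y":0,"z":-0.045,"twist":0},{"hand":-1,"x":0,"y":0,"z":-0.048,"twist":0},{"hand":-1,"x":-0.03,"y":0,"z":-0.038,"twist":0},{"hand":-1,"x":-0.045,"y":0,"z":0,"twist":0},{"hand":-1,"x":-0.048,"y":0,"z":0,"twist":0},{"hand":-1,"x":-0.048,"y":0,"z":0,"twist":0},{"hand":-1,"x":-0.048,"y":0,"z":0,"twist":0},{"hand":-1,"x":-0.048,"y":0,"z":0,"twist":0},{"hand":-1,"x":-0.048,"y":0,"z":0,"twist":0}]'
python3 -c "
from h import *
to(.49,-.2,.255)"
```

```text
t: 4.3
tool_pos: [0.4613, -0.1551, 0.2676]
tool_rot: [0.005, 0.755, 0.655, 0.005]
wrist_force: [1.6, -0.8, -2.2]
opening: 0.193
t 4.3 tcp [ 0.4613 -0.1551  0.2676] yawY -8.13 tilt [ 0.0139 -0.0016] F [ 1.63 -0.76 -2.2 ] M [ 0.02 -0.04  0.02] op 0.193 q [-0.45  0.25  1.63  0.    1.24 -0.31]
tool delta [-0.0404  0.0346  0.013 ] dist 0.05479357468542063
```

```bash

python3 -m pendant '[{"hand":-1,"x":-0.035,"y":0.03,"z":0,"twist":-7.2},{"hand":-1,"x":0,"y":0,"z":0,"twist":-7.2},{"hand":-1,"x":0,"y":0,"z":0,"twist":-7.1},{"hand":-1,"x":0,"y":0,"z":0,"twist":0}]'
python3 -c "
from h import *
d=cap('wrist','w2'); st()
print(proj(d,[.4837,-.0944,.106]))"
```

```text
t: 4.7
tool_pos: [0.4849, -0.2027, 0.2706]
tool_rot: [0.008, 0.618, 0.786, 0.003]
wrist_force: [0.7, 0.7, -2.3]
opening: 0.197
t 4.75 tcp [ 0.4848 -0.2025  0.2705] yawY 13.43 tilt [ 0.0171 -0.0047] F [-0.49 -0.12 -1.37] M [-0.    0.04 -0.04] op 0.194 q [-0.51  0.31  1.55  0.    1.27 -0.75]
[306.39729614  73.57039132]
```

View pics/w2.png

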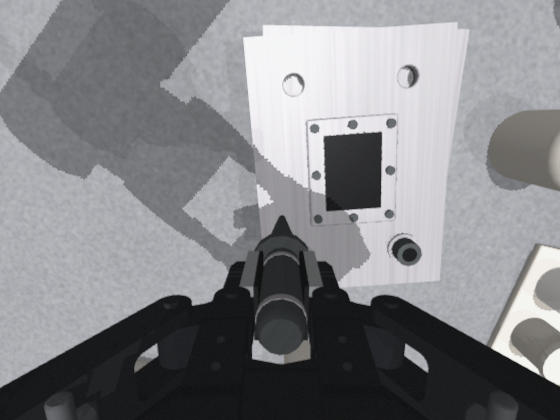

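```bash
python3 - <<'E'
from h import *
crop('w2',235,10,475,130,3.3,'c6'); crop('w2',370,220,450,280,8,'c7')
E
```

```text
(no output)
```

View pics/c6.png

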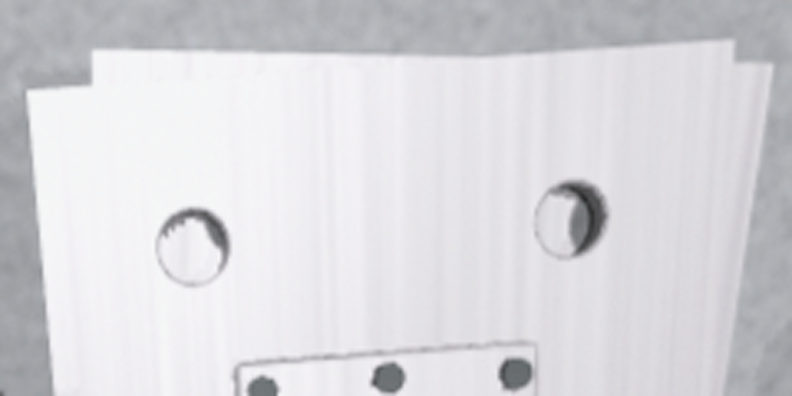

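View pics/c7.png

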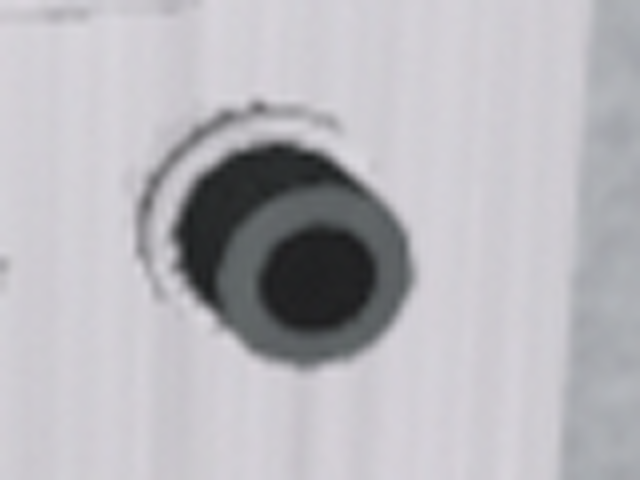

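```bash
python3 - <<'E'
from h import *
d=ld('w2'); C=lambda u,v:(235+u/3.3,10+v/3.3)
G=lambda u,v:(370+u/8,220+v/8)
P={}
for n,(uv,z) in dict(F=(G(315,274),.125),DHc=(C(193,246),.106),H3=(C(571,219),.106),cL=(C(28,90),.106),cR=(C(735,40),.106),fL=(C(93,50),.095),fR=(C(772,64),.095)).items():
    P[n]=ray(d,*uv,z); print(n,np.round(P[n],4))
ang=lambda a,b:np.degrees(np.arctan2(*(P[b]-P[a])[[1,0]]))
print('cover',ang('DHc','H3'),ang('cL','cR'),ang('F','H3')-90,'flange',ang('fL','fR'),np.linalg.norm(P['DHc']-P['H3']),np.linalg.norm((P['F']-P['H3'])[:2]),np.linalg.norm((P['F']-P['DHc'])[:2]))
th=np.radians(ang('fL','fR')); 
for off in(0,):
  c,s=np.cos(th),np.sin(th); Rm=np.array([[c,-s],[s,c]])
  print('DH from F',P['F'][:2]+Rm@[-.1,.16],'BH',P['F'][:2]+Rm@[-.1,0])
  print('DH from corners',P['fL'][:2]+Rm@[.04,-.04],P['fR'][:2]+Rm@[-.14,-.04])
  v=P['DHc'][:2]-P['F'][:2]; v2=Rm@[-.1,.16]; print('swing deg',np.degrees(np.arctan2(v[1],v[0])-np.arctan2(v2[1],v2[0])))
E
```

```text
F [ 0.6185 -0.2278  0.125 ]
DHc [ 0.475  -0.1057  0.106 ]
H3 [ 0.5704 -0.0756  0.106 ]
cL [ 0.4251 -0.0796  0.106 ]
cR [ 0.5968 -0.0256  0.106 ]
fL [ 0.4381 -0.0642  0.095 ]
fR [ 0.6132 -0.0246  0.095 ]
cover 17.523153911887817 17.4563712141151 17.517826797319614 flange 12.772027502585173 0.10005089907219337 0.15961634999586236 0.18837354376985233
DH from F [ 0.48557405 -0.09383004] BH [ 0.52094563 -0.24987122]
DH from corners [ 0.48597811 -0.09440307] [ 0.48549236 -0.09451318]
swing deg 4.822273240392517
```

```bash
python3 - <<'E'
from h import *
d=ld('w2'); s,r=st(); p=np.array(s['tool_pos'])
for o in(93,41,-45): print(o,proj(d,p+r[:,2]*o/1000))
crop('w2',240,200,330,360,4,'c8')
to(.475,-.1057,.27)
E
```

```text
t 4.75 tcp [ 0.4848 -0.2025  0.2705] yawY 13.43 tilt [ 0.0171 -0.0047] F [-0.49 -0.12 -1.37] M [-0.    0.04 -0.04] op 0.194 q [-0.51  0.31  1.55  0.    1.27 -0.75]
93 [281.31395649 214.57273096]
41 [281.45332207 238.59948576]
-45 [281.95685018 325.40819245]
t 4.75 tcp [ 0.4848 -0.2025  0.2705] yawY 13.43 tilt [ 0.0171 -0.0047] F [-0.49 -0.12 -1.37] M [-0.    0.04 -0.04] op 0.194 q [-0.51  0.31  1.55  0.    1.27 -0.75]
tool delta [ 0.0964  0.0129 -0.0001] dist 0.09726245430401598
```

View pics/c8.png

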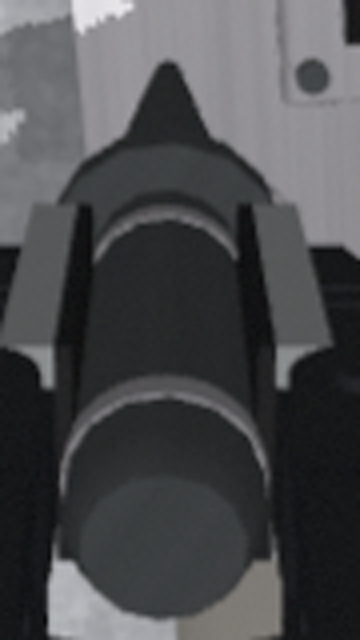

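```bash

python3 -m pendant '[{"hand":-1,"x":0.03,"y":0.0043,"z":0,"twist":0},{"hand":-1,"x":0.034,"y":0.0043,"z":0.015,"twist":0},{"hand":-1,"x":0.034,"y":0.0043,"z":0.015,"twist":0},{"hand":-1,"x":0,"y":0,"z":0.015,"twist":0},{"hand":-1,"x":0,"y":0,"z":0,"twist":0}]'
python3 -c "
from h import *
s,r=st(); p=np.array(s['tool_pos'])+.093*r[:,2]-.0009*r[:,0]+.0004*r[:,1]; print('tip',p, r.T@(np.array([.475,-.1057,.098])-p))"
```

```text
t: 5.25
tool_pos: [0.4752, -0.0998, 0.2256]
tool_rot: [0.01, 0.628, 0.779, 0.004]
wrist_force: [0.8, 0.2, -1.4]
opening: 0.194
t 5.25 tcp [ 0.4752 -0.0998  0.2256] yawY 12.26 tilt [ 0.0206 -0.0061] F [ 0.81  0.24 -1.45] M [ 0.06  0.05 -0.03] op 0.194 q [-0.33  0.3   1.7   0.    1.12 -0.55]
tip [ 0.47767337 -0.10112286  0.13263975] [-0.00354884 -0.00423719  0.03460435]
```

```bash

python3 -m pendant '[{"hand":-1,"x":-0.0035,"y":-0.0042,"z":0.01,"twist":0},{"hand":-1,"x":0,"y":0,"z":0.008,"twist":-0.5},{"hand":-1,"x":0,"y":0,"z":0,"twist":0}]'
cat >> h.py <<'E'
def tip(x,y,z):
    s,r=st(); p=np.array(s['tool_pos'])+.093*r[:,2]-.0009*r[:,0]+.0004*r[:,1]; print('tip',np.round(p,4),'delta', np.round(r.T@(np.array([x,y,z])-p),4))
E
python3 -c "
from h import *
tip(.475,-.1057,.098)"
```

```text
t: 5.55
tool_pos: [0.4725, -0.105, 0.2077]
tool_rot: [0.011, 0.626, 0.78, 0.004]
wrist_force: [0.6, -0.7, -1.7]
opening: 0.194
t 5.55 tcp [ 0.4725 -0.105   0.2077] yawY 12.56 tilt [ 0.0224 -0.0068] F [ 0.58 -0.68 -1.66] M [ 0.   -0.03 -0.05] op 0.194 q [-0.34  0.32  1.73  0.    1.07 -0.56]
tip [ 0.4751 -0.1065  0.1148] delta [ 0.001  -0.0003  0.0168]
```

```bash

python3 -m pendant '[{"hand":-1,"x":0.001,"y":-0.0003,"z":0.008,"twist":-0.8},{"hand":-1,"x":0,"y":0,"z":0.008,"twist":0}]'
python3 -c "
from h import *
tip(.475,-.1057,.098)
cap('wrist','w3');cap('side','s3')
crop('side3' if 0 else 's3',250,120,365,250,4.5,'c9')"
```

```text
t: 5.75
tool_pos: [0.4731, -0.1053, 0.1918]
tool_rot: [0.012, 0.62, 0.784, 0.005]
wrist_force: [1.3, 0.1, -1.0]
opening: 0.194
t 5.75 tcp [ 0.4731 -0.1053  0.1918] yawY 13.31 tilt [ 0.0246 -0.0076] F [ 1.27  0.15 -1.03] M [ 0.01  0.04 -0.01] op 0.194 q [-0.34  0.34  1.75  0.    1.03 -0.58]
tip [ 0.4759 -0.1068  0.0989] delta [ 0.0013 -0.0007  0.0008]
```

View pics/c9.png

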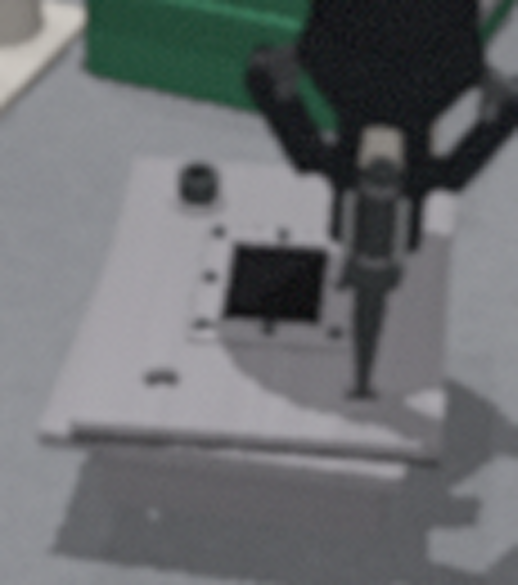

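View pics/w3.png

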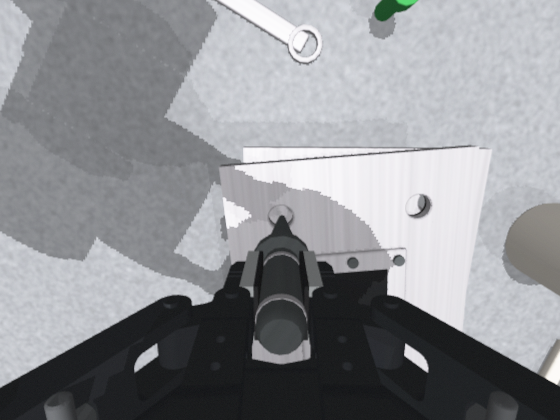

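```bash

python3 -m pendant '[{"hand":-1,"x":0.0045,"y":0.0055,"z":0,"twist":0},{"hand":-1,"x":0.0045,"y":0.0055,"z":0,"twist":0}]'
python3 -c "
from h import *
tip(.489,-.0902,.098)"
python3 -m pendant '[{"hand":-1,"x":0.0022,"y":0.0028,"z":0.0005,"twist":0},{"hand":-1,"x":0.0022,"y":0.0028,"z":0.0005,"twist":0}]'
python3 -c "
from h import *
tip(.489,-.0902,.098)"
```

```text
t: 6.05
tool_pos: [0.4813, -0.0938, 0.1912]
tool_rot: [0.011, 0.621, 0.784, 0.004]
wrist_force: [-1.1, -3.4, -2.5]
opening: 0.192
t 6.05 tcp [ 0.4813 -0.0938  0.1912] yawY 13.21 tilt [ 0.022  -0.0074] F [-1.12 -3.38 -2.55] M [-0.95  0.35 -0.03] op 0.192 q [-0.31  0.35  1.74 -0.    1.03 -0.54]
tip [ 0.484  -0.0953  0.0983] delta [0.0038 0.0061 0.0004]
t: 6.25
tool_pos: [0.4868, -0.0875, 0.1907]
tool_rot: [0.011, 0.621, 0.784, 0.004]
wrist_force: [-2.1, -3.4, -0.4]
opening: 0.193
t 6.25 tcp [ 0.4868 -0.0875  0.1907] yawY 13.26 tilt [ 0.0226 -0.0083] F [-2.09 -3.41 -0.42] M [-0.81  0.38 -0.04] op 0.193 q [-0.3   0.35  1.73 -0.    1.04 -0.53]
tip [ 0.4895 -0.0891  0.0977] delta [-0.001  -0.0007 -0.0003]
```

```bash

python3 -c "
from h import *
cap('wrist','w4'); crop('w4',190,90,510,250,2.5,'c10')
d=ld('w4');print(proj(d,[.4853,-.0943,.106]),proj(d,[.4853,-.0943,.095]))"
```

```text
[274.84015145 224.93276709] [274.79938284 220.33289943]
```

View pics/c10.png

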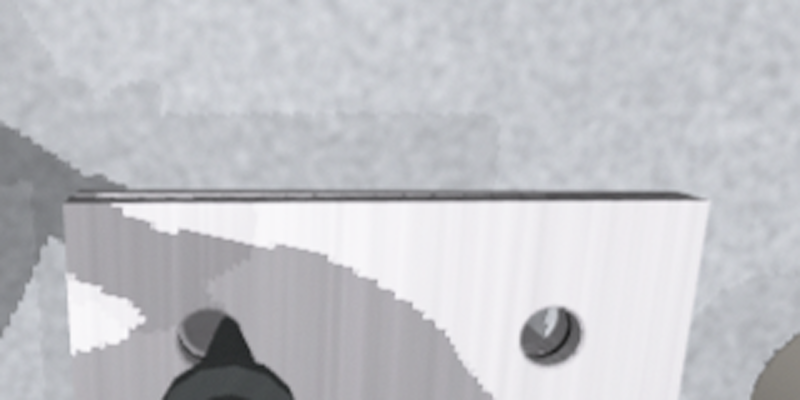

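```bash

python3 -m pendant '[{"hand":-1,"x":-0.004,"y":-0.0053,"z":0,"twist":0},{"hand":-1,"x":0,"y":0,"z":0.006,"twist":0}]'
python3 -c "
from h import *
tip(.4853,-.0943,.098)"

```

```text
t: 6.5
tool_pos: [0.4835, -0.0922, 0.185]
tool_rot: [0.012, 0.62, 0.784, 0.005]
wrist_force: [-0.2, 0.2, -1.5]
opening: 0.189
t 6.5 tcp [ 0.4835 -0.0922  0.185 ] yawY 13.31 tilt [ 0.0246 -0.0078] F [-0.2   0.23 -1.48] M [ 0.   -0.02  0.01] op 0.189 q [-0.31  0.36  1.74  0.    1.02 -0.54]
tip [ 0.4864 -0.0937  0.092 ] delta [-0.0005 -0.001  -0.006 ]
```

```bash

python3 -m pendant '[{"hand":-1,"x":-0.0005,"y":-0.001,"z":0.01,"twist":0},{"hand":-1,"x":0,"y":0,"z":0.01,"twist":0}]'
python3 -c "
from h import *
tip(.4853,-.0943,.031)"
python3 -m pendant '[{"hand":-1,"x":0,"y":0,"z":0.008,"twist":0},{"hand":-1,"x":0,"y":0,"z":0.008,"twist":0}]'
python3 -c "
from h import *
tip(.4853,-.0943,.031)"

```

```text
t: 6.7
tool_pos: [0.4831, -0.0934, 0.1639]
tool_rot: [0.013, 0.621, 0.784, 0.005]
wrist_force: [0.5, 0.5, -2.8]
opening: 0.193
t 6.7 tcp [ 0.4831 -0.0934  0.1639] yawY 13.27 tilt [ 0.0259 -0.0078] F [ 0.46  0.49 -2.76] M [ 0.04  0.   -0.03] op 0.193 q [-0.31  0.38  1.77  0.    0.96 -0.54]
tip [ 0.4861 -0.0949  0.0709] delta [ 0.0013 -0.0016  0.0399]
t: 6.9
tool_pos: [0.483, -0.0935, 0.1456]
tool_rot: [0.012, 0.621, 0.784, 0.005]
wrist_force: [0.1, 0.8, -0.8]
opening: 0.194
t 6.9 tcp [ 0.483  -0.0935  0.1456] yawY 13.24 tilt [ 0.0246 -0.0073] F [ 0.1   0.79 -0.79] M [ 0.02 -0.09 -0.01] op 0.194 q [-0.31  0.41  1.79  0.    0.91 -0.54]
tip [ 0.4859 -0.0949  0.0526] delta [ 0.001  -0.0009  0.0216]
```

```bash

python3 -m pendant '[{"hand":-1,"x":0,"y":0.0005,"z":0.006,"twist":0},{"hand":-1,"x":0,"y":0.0005,"z":0.006,"twist":0}]'
python3 -c "
from h import *
tip(.4853,-.0943,.031)"
python3 -m pendant '[{"hand":-1,"x":0,"y":0.0005,"z":0.003,"twist":0},{"hand":-1,"x":0,"y":0,"z":0.002,"twist":0}]'
python3 -c "
from h import *
tip(.4853,-.0943,.031)"

```

```text
t: 7.1
tool_pos: [0.4841, -0.0932, 0.1318]
tool_rot: [0.011, 0.621, 0.784, 0.005]
wrist_force: [0.2, 0.3, -1.7]
opening: 0.193
t 7.1 tcp [ 0.4841 -0.0932  0.1318] yawY 13.24 tilt [ 0.0234 -0.0068] F [ 0.25  0.32 -1.69] M [0.07 0.02 0.01] op 0.193 q [-0.31  0.44  1.8   0.    0.88 -0.54]
tip [ 0.4868 -0.0946  0.0389] delta [ 0.0008 -0.0016  0.0078]
t: 7.3
tool_pos: [0.4846, -0.093, 0.1258]
tool_rot: [0.011, 0.621, 0.784, 0.004]
wrist_force: [-0.2, -0.5, -1.3]
opening: 0.192
t 7.3 tcp [ 0.4846 -0.093   0.1258] yawY 13.24 tilt [ 0.0226 -0.0066] F [-0.24 -0.52 -1.32] M [ 0.02 -0.    0.04] op 0.192 q [-0.31  0.45  1.81  0.    0.87 -0.54]
tip [ 0.4873 -0.0944  0.0328] delta [ 0.0006 -0.002   0.0017]
```

```bash

python3 -m pendant '[{"hand":-1,"x":0,"y":0,"z":0.001,"twist":0},{"hand":-1,"x":0,"y":0,"z":0.001,"twist":0}]'
python3 -m pendant '[{"hand":-1,"x":0,"y":0,"z":0.0005,"twist":0}]'

```

```text
t: 7.5
tool_pos: [0.4848, -0.0931, 0.1237]
tool_rot: [0.011, 0.621, 0.784, 0.004]
wrist_force: [-0.6, -0.4, -2.0]
opening: 0.19
t: 7.6
tool_pos: [0.4849, -0.0931, 0.1233]
tool_rot: [0.011, 0.621, 0.784, 0.005]
wrist_force: [-0.1, 0.4, -2.8]
opening: 0.195
```

```bash
python3 -m pendant '[{"hand":-1,"x":0,"y":0,"z":0.0007,"twist":0}]'

```

```text
t: 7.7
tool_pos: [0.4849, -0.0931, 0.1227]
tool_rot: [0.011, 0.621, 0.784, 0.005]
wrist_force: [-0.0, 0.5, -1.8]
opening: 0.191
```

```bash
python3 -m pendant '[{"hand":-1,"x":0,"y":0,"z":0.0007,"twist":0}]'
python3 -m pendant '[{"hand":-1,"x":0,"y":0,"z":0.0007,"twist":0}]'
python3 -c "
from h import *
tip(.4853,-.0943,.031)
cap('side','s5'); crop('s5',250,120,365,250,4.5,'c11')"

```

```text
t: 7.8
tool_pos: [0.4849, -0.0931, 0.1221]
tool_rot: [0.011, 0.621, 0.784, 0.005]
wrist_force: [-0.4, 0.4, -1.3]
opening: 0.196
t: 7.9
tool_pos: [0.4851, -0.0932, 0.1216]
tool_rot: [0.012, 0.621, 0.784, 0.005]
wrist_force: [-3.5, 0.5, 13.6]
opening: 0.192
t 7.9 tcp [ 0.4851 -0.0932  0.1216] yawY 13.25 tilt [ 0.0239 -0.007 ] F [-3.54  0.46 13.64] M [0.11 0.68 0.01] op 0.192 q [-0.31  0.45  1.81  0.    0.85 -0.54]
tip [ 0.4879 -0.0946  0.0287] delta [ 0.0008 -0.0024 -0.0024]
```

View pics/c11.png

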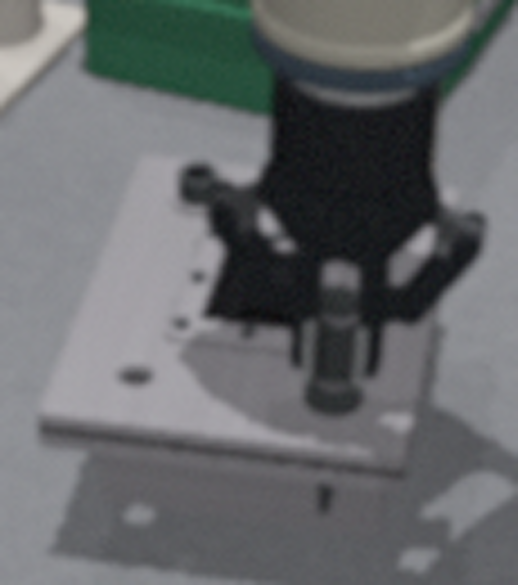

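```bash
python3 -m pendant '[{"hand":-1,"x":0,"y":0,"z":0.0003,"twist":0}]'
python3 -m pendant '[{"hand":-1,"x":0,"y":0,"z":0.0003,"twist":0}]'
python3 -c "
from h import *
tip(.4853,-.0943,.031)"
```

```text
t: 8.05
tool_pos: [0.4851, -0.0931, 0.1217]
tool_rot: [0.012, 0.621, 0.784, 0.005]
wrist_force: [-2.9, 0.2, 7.6]
opening: 0.197
t: 8.15
tool_pos: [0.485, -0.0931, 0.1217]
tool_rot: [0.012, 0.621, 0.784, 0.005]
wrist_force: [-3.1, 0.8, 6.9]
opening: 0.195
t 8.15 tcp [ 0.485  -0.0931  0.1217] yawY 13.25 tilt [ 0.0242 -0.0071] F [-3.1   0.84  6.88] M [ 0.15  0.56 -0.04] op 0.195 q [-0.31  0.45  1.81  0.    0.85 -0.54]
tip [ 0.4879 -0.0946  0.0287] delta [ 0.0008 -0.0024 -0.0023]
```

```bash
python3 -m pendant '[{"hand":-1,"x":0,"y":0,"z":0.0004,"twist":0},{"hand":-1,"x":0,"y":0,"z":0.0004,"twist":0},{"hand":-1,"x":0,"y":0,"z":0.0004,"twist":0}]'
python3 -m pendant '[{"hand":-1,"x":0,"y":0,"z":0.0004,"twist":0},{"hand":-1,"x":0,"y":0,"z":0.0004,"twist":0},{"hand":-1,"x":0,"y":0,"z":0.0004,"twist":0}]'
python3 -c "
from h import *
tip(.4853,-.0943,.031)
d=cap('wrist','w5'); print(proj(d,[.4853,-.0943,.17]),proj(d,[.4853,-.0943,.112]))"
```

```text
t: 8.45
tool_pos: [0.485, -0.0932, 0.1217]
tool_rot: [0.012, 0.621, 0.784, 0.005]
wrist_force: [-3.7, 0.8, 8.8]
opening: 0.194
t: 8.75
tool_pos: [0.485, -0.0931, 0.1216]
tool_rot: [0.013, 0.621, 0.784, 0.005]
wrist_force: [-4.0, -0.2, 9.3]
opening: 0.191
t 8.75 tcp [ 0.485  -0.0931  0.1216] yawY 13.26 tilt [ 0.0259 -0.0078] F [-3.98 -0.16  9.29] M [ 0.21  0.68 -0.02] op 0.191 q [-0.31  0.45  1.81  0.    0.85 -0.54]
tip [ 0.488  -0.0946  0.0287] delta [ 0.0009 -0.0025 -0.0024]
[285.38110963 336.95269889] [281.12849962 262.6245046 ]
```

View pics/w5.png

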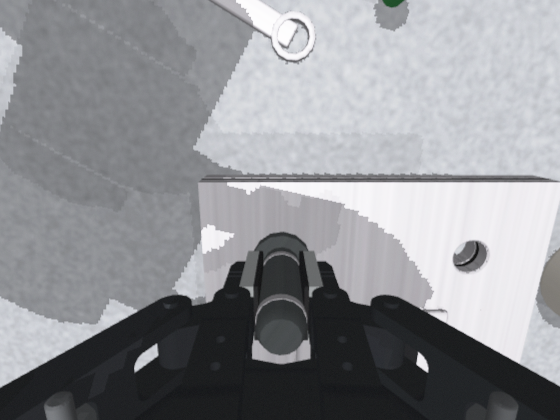

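```bash
python3 -m pendant '[{"hand":-1,"x":0,"y":0,"z":-0.0003,"twist":0},{"hand":-0.3,"x":0,"y":0,"z":0,"twist":0},{"hand":0,"x":0,"y":0,"z":0,"twist":0},{"hand":0,"x":0,"y":0,"z":0,"twist":0},{"hand":0,"x":0,"y":0,"z":0,"twist":0}]'
python3 -c "
from h import *
st()
d=cap('wrist','w6'); cap('side','s6'); crop('s6',250,120,365,250,4.5,'c12')"
```

```text
t: 9.3
tool_pos: [0.4855, -0.0933, 0.1223]
tool_rot: [0.013, 0.621, 0.784, 0.005]
wrist_force: [0.4, 1.0, 0.3]
opening: 0.501
t 9.3 tcp [ 0.4855 -0.0933  0.1223] yawY 13.26 tilt [ 0.0273 -0.0083] F [0.37 1.02 0.28] M [0.03 0.03 0.03] op 0.501 q [-0.31  0.45  1.81  0.    0.85 -0.54]
```

View pics/w6.png

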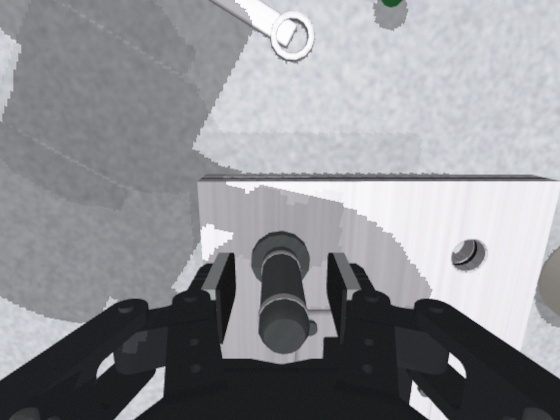

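View pics/c12.png

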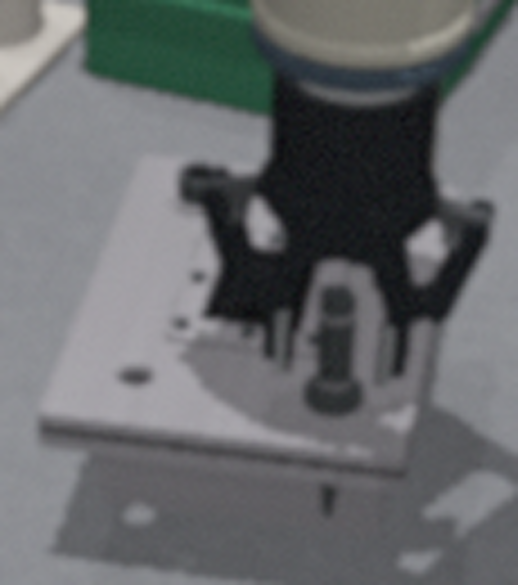

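```bash
python3 -m pendant '[{"hand":0,"x":0,"y":0,"z":-0.02,"twist":0},{"hand":0,"x":0,"y":0,"z":-0.035,"twist":0},{"hand":0,"x":0,"y":0,"z":-0.035,"twist":0}]'
python3 -c "
from h import *
to(.52,.2338,.2)"
```

```text
t: 9.7
tool_pos: [0.4807, -0.0919, 0.2108]
tool_rot: [0.009, 0.621, 0.784, 0.004]
wrist_force: [1.2, -0.5, -0.0]
opening: 0.501
t 9.7 tcp [ 0.4807 -0.0919  0.2108] yawY 13.25 tilt [ 0.0186 -0.0055] F [ 1.16 -0.54 -0.01] M [ 0.03  0.02 -0.  ] op 0.501 q [-0.31  0.32  1.71  0.    1.09 -0.54]
tool delta [0.3081 0.1127 0.0097] dist 0.32819548773438817
```

```bash
python3 -m pendant '[{"hand":0.2,"x":0.044,"y":0.016,"z":0,"twist":0},{"hand":0.2,"x":0.044,"y":0.016,"z":0,"twist":0},{"hand":0.2,"x":0.044,"y":0.016,"z":0,"twist":0},{"hand":0.2,"x":0.044,"y":0.016,"z":0,"twist":0}]'
python3 -c "
from h import *
to(.52,.2338,.2)"
python3 -m pendant '[{"hand":0.2,"x":0.044,"y":0.016,"z":0,"twist":7.3},{"hand":0.2,"x":0.044,"y":0.016,"z":0,"twist":7.3},{"hand":0.2,"x":0.03,"y":0.01,"z":0,"twist":7.3}]'
python3 -c "
from h import *
to(.52,.2338,.2)"
```

```text
t: 10.1
tool_pos: [0.5068, 0.0939, 0.2157]
tool_rot: [0.014, 0.625, 0.781, 0.006]
wrist_force: [1.3, 0.3, 0.6]
opening: 0.598
t 10.1 tcp [0.5068 0.0939 0.2157] yawY 12.69 tilt [ 0.0294 -0.0085] F [1.25 0.29 0.64] M [ 0.   -0.01  0.01] op 0.598 q [ 0.07  0.35  1.65 -0.01  1.11 -0.14]
tool delta [0.1338 0.0432 0.0149] dist 0.14142069013078115
t: 10.4
tool_pos: [0.5343, 0.2199, 0.2158]
tool_rot: [0.013, 0.762, 0.647, 0.009]
wrist_force: [0.6, -0.3, 0.4]
opening: 0.599
t 10.4 tcp [0.5343 0.2199 0.2158] yawY -9.33 tilt [ 0.0298 -0.0081] F [ 0.56 -0.33  0.43] M [-0.01 -0.05 -0.02] op 0.599 q [ 0.3   0.43  1.51 -0.02  1.18  0.47]
tool delta [ 0.0115 -0.0168  0.0153] dist 0.025470781625963574
```

```bash
python3 -m pendant '[{"hand":0.2,"x":0.0115,"y":-0.0165,"z":0.02,"twist":0},{"hand":0.2,"x":0,"y":0,"z":0.02,"twist":0}]'
python3 -c "
from h import *
d=cap('wrist','w7'); print(proj(d,[.5204,.2338,.101])); to(.5204,.2338,.087)"
```

```text
t: 10.6
tool_pos: [0.5231, 0.2392, 0.1763]
tool_rot: [0.013, 0.763, 0.646, 0.012]
wrist_force: [-0.8, -0.6, -0.3]
opening: 0.595
[274.94084711 229.79804889]
t 10.65 tcp [0.523  0.2382 0.1734] yawY -9.47 tilt [ 0.0328 -0.0065] F [-2.38 -0.09 -4.46] M [-0.04  0.08  0.  ] op 0.598 q [ 0.33  0.47  1.56 -0.02  1.07  0.51]
tool delta [-0.0046 -0.0047  0.0863] dist 0.08658705023551067
```

View pics/w7.png

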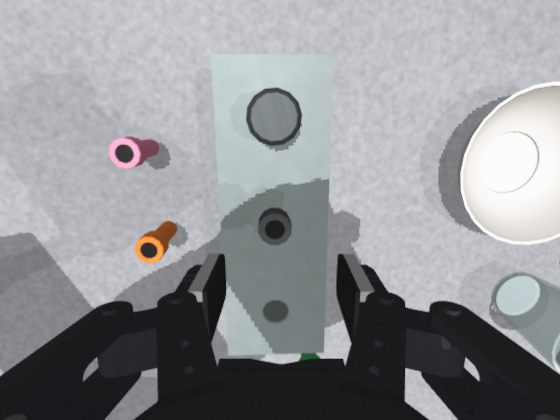

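```bash
python3 -m pendant '[{"hand":0.2,"x":0,"y":0,"z":0,"twist":0},{"hand":0.2,"x":0,"y":0,"z":0,"twist":0}]'
python3 -c "
from h import *
st()"
python3 -m pendant '[{"hand":0.2,"x":0,"y":0,"z":-0.045,"twist":0},{"hand":0.2,"x":0,"y":0,"z":-0.045,"twist":0}]'
python3 -c "
from h import *
st()"
python3 -m pendant '[{"hand":0.2,"x":0,"y":0,"z":0.01,"twist":0},{"hand":0.2,"x":0,"y":0,"z":0.01,"twist":0},{"hand":0.2,"x":0,"y":0,"z":0.01,"twist":0}]'
python3 -c "
from h import *
st()"
```

```text
t: 10.85
tool_pos: [0.5227, 0.2378, 0.1732]
tool_rot: [0.013, 0.763, 0.646, 0.01]
wrist_force: [0.4, -0.6, 0.9]
opening: 0.605
t 10.85 tcp [0.5227 0.2378 0.1732] yawY -9.44 tilt [ 0.0311 -0.0073] F [ 0.36 -0.6   0.9 ] M [0.04 0.   0.02] op 0.605 q [ 0.33  0.48  1.56 -0.02  1.07  0.51]
t: 11.05
tool_pos: [0.5179, 0.2365, 0.2617]
tool_rot: [0.011, 0.763, 0.646, 0.005]
wrist_force: [0.5, 0.4, -1.5]
opening: 0.602
t 11.05 tcp [0.5179 0.2365 0.2617] yawY -9.52 tilt [ 0.0224 -0.0105] F [ 0.52  0.43 -1.49] M [-0.   -0.03 -0.06] op 0.602 q [ 0.33  0.38  1.46 -0.02  1.29  0.5 ]
t: 11.35
tool_pos: [0.523, 0.2362, 0.2406]
tool_rot: [0.014, 0.764, 0.645, 0.012]
wrist_force: [0.3, 0.7, 0.4]
opening: 0.6
t 11.35 tcp [0.523  0.2362 0.2406] yawY -9.63 tilt [ 0.0373 -0.0055] F [0.31 0.66 0.4 ] M [-0.01  0.03  0.02] op 0.6 q [ 0.33  0.4   1.49 -0.02  1.22  0.5 ]
```

```bash
python3 -m pendant '[{"hand":0.2,"x":-0.0025,"y":-0.002,"z":0.03,"twist":0},{"hand":0.2,"x":0,"y":0,"z":0.03,"twist":0}]'
python3 -c "
from h import *
st()"
python3 -m pendant '[{"hand":0.2,"x":0,"y":0,"z":0,"twist":0},{"hand":0.2,"x":0,"y":0,"z":0,"twist":0}]'
python3 -c "
from h import *
to(.5204,.2338,.087)"
```

```text
t: 11.55
tool_pos: [0.5239, 0.2335, 0.18]
tool_rot: [0.015, 0.764, 0.645, 0.014]
wrist_force: [0.4, -0.7, -0.7]
opening: 0.601
t 11.55 tcp [0.5239 0.2335 0.18  ] yawY -9.67 tilt [ 0.0408 -0.0043] F [ 0.44 -0.7  -0.74] M [-0.02 -0.02 -0.03] op 0.601 q [ 0.33  0.46  1.57 -0.02  1.08  0.5 ]
t: 11.75
tool_pos: [0.5215, 0.2321, 0.1757]
tool_rot: [0.013, 0.764, 0.645, 0.01]
wrist_force: [0.4, -0.1, 0.5]
opening: 0.601
t 11.75 tcp [0.5215 0.2321 0.1757] yawY -9.7 tilt [ 0.0328 -0.0071] F [ 0.4  -0.07  0.5 ] M [0.02 0.   0.01] op 0.601 q [ 0.32  0.47  1.57 -0.02  1.07  0.5 ]
tool delta [ 0.0016 -0.0044  0.0886] dist 0.08872619658834652
```

```bash
python3 -m pendant '[{"hand":0.2,"x":0.0016,"y":-0.0044,"z":0.025,"twist":0},{"hand":0.2,"x":0,"y":0,"z":0.025,"twist":0},{"hand":0.2,"x":0,"y":0,"z":0.02,"twist":0},{"hand":0.2,"x":0,"y":0,"z":0.01,"twist":0}]'
python3 -c "
from h import *
to(.5204,.2338,.087)"
```

```text
t: 12.15
tool_pos: [0.5235, 0.2349, 0.0987]
tool_rot: [0.015, 0.764, 0.644, 0.014]
wrist_force: [0.2, 0.6, 0.7]
opening: 0.604
t 12.15 tcp [0.5235 0.2349 0.0987] yawY -9.73 tilt [ 0.0401 -0.0046] F [0.16 0.59 0.68] M [ 0.   -0.   -0.01] op 0.604 q [ 0.33  0.57  1.64 -0.02  0.89  0.51]
tool delta [-0.0017 -0.0033  0.0116] dist 0.012151974832821945
```

```bash
python3 -m pendant '[{"hand":0.2,"x":-0.0015,"y":-0.0033,"z":0.007,"twist":0},{"hand":0.2,"x":0,"y":0,"z":0,"twist":0}]'
python3 -c "
from h import *
to(.5204,.2338,.087); cap('side','s8'); crop('s8',180,230,300,380,3.8,'c13')"
```

```text
t: 12.35
tool_pos: [0.5204, 0.234, 0.0917]
tool_rot: [0.015, 0.764, 0.644, 0.014]
wrist_force: [0.2, -0.2, 0.7]
opening: 0.596
t 12.35 tcp [0.5204 0.234  0.0917] yawY -9.73 tilt [ 0.0401 -0.0046] F [ 0.21 -0.19  0.67] M [-0.02 -0.03  0.03] op 0.596 q [ 0.33  0.58  1.66 -0.02  0.87  0.51]
tool delta [-0.0002 -0.0002  0.0047] dist 0.004713881918868923
```

View pics/c13.png

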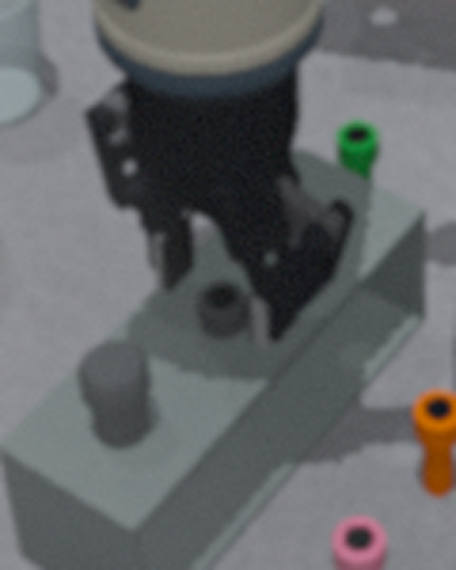

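```bash
python3 -m pendant '[{"hand":0.2,"x":0,"y":0,"z":0.0045,"twist":0},{"hand":0.2,"x":0,"y":0,"z":0,"twist":0}]'
python3 -c "
from h import *
to(.5204,.2338,.087)"
```

```text
t: 12.6
tool_pos: [0.5221, 0.2345, 0.0892]
tool_rot: [0.015, 0.764, 0.644, 0.016]
wrist_force: [-0.5, 0.7, -0.3]
opening: 0.605
t 12.6 tcp [0.5221 0.2345 0.0892] yawY -9.73 tilt [ 0.0437 -0.0034] F [-0.47  0.71 -0.34] M [ 0.01  0.03 -0.01] op 0.605 q [ 0.33  0.58  1.66 -0.02  0.86  0.51]
tool delta [-0.001  -0.0017  0.0021] dist 0.0028763331852492097
```

```bash
python3 -m pendant '[{"hand":0.2,"x":0,"y":0,"z":-0.045,"twist":0},{"hand":0.2,"x":0,"y":0,"z":-0.035,"twist":0},{"hand":0.2,"x":0,"y":0,"z":-0.025,"twist":0},{"hand":0.2,"x":0,"y":0,"z":-0.018,"twist":0},{"hand":0.2,"x":0,"y":0,"z":-0.012,"twist":0},{"hand":0.2,"x":0,"y":0,"z":-0.006,"twist":0},{"hand":0.2,"x":0,"y":0,"z":0,"twist":0}]'
python3 -c "
from h import *
to(.5204,.2338,.087)"
```

```text
t: 13.3
tool_pos: [0.5163, 0.2352, 0.2384]
tool_rot: [0.016, 0.764, 0.644, 0.017]
wrist_force: [-0.8, 0.4, 0.1]
opening: 0.598
t 13.3 tcp [0.5163 0.2352 0.2384] yawY -9.73 tilt [ 0.0469 -0.0023] F [-0.84  0.36  0.06] M [-0.04  0.01 -0.02] op 0.598 q [ 0.33  0.39  1.51 -0.02  1.2   0.51]
tool delta [-0.0015 -0.0028  0.1514] dist 0.1514721438800438
```

```bash
python3 -m pendant '[{"hand":0.2,"x":0,"y":0,"z":0.015,"twist":0},{"hand":0.2,"x":0,"y":0,"z":0.03,"twist":0}]'
python3 -c "
from h import *
st()"
python3 -m pendant '[{"hand":0.2,"x":0,"y":0,"z":0.045,"twist":0}]'
python3 -c "
from h import *
st()"
python3 -m pendant '[{"hand":0.2,"x":0,"y":0,"z":0,"twist":0}]'
python3 -c "
from h import *
st()"
python3 -m pendant '[{"hand":0.2,"x":0,"y":0,"z":0,"twist":0}]'
python3 -c "
from h import *
st()"
python3 -m pendant '[{"hand":0.2,"x":0,"y":0,"z":0,"twist":0},{"hand":0.2,"x":0,"y":0,"z":0,"twist":0}]'
python3 -c "
from h import *
st()"
```

```text
t: 13.5
tool_pos: [0.5203, 0.2358, 0.1952]
tool_rot: [0.017, 0.764, 0.644, 0.02]
wrist_force: [0.3, -0.4, -1.5]
opening: 0.6
t 13.5 tcp [0.5203 0.2358 0.1952] yawY -9.74 tilt [ 0.0529 -0.0002] F [ 0.26 -0.4  -1.52] M [0.05 0.02 0.03] op 0.6 q [ 0.33  0.44  1.57 -0.02  1.09  0.51]
t: 13.6
tool_pos: [0.5237, 0.2362, 0.1505]
tool_rot: [0.018, 0.764, 0.644, 0.022]
wrist_force: [0.9, -0.1, -1.3]
opening: 0.597
t 13.6 tcp [0.5237 0.2362 0.1505] yawY -9.74 tilt [0.0565 0.0011] F [ 0.89 -0.13 -1.27] M [0.02 0.04 0.04] op 0.597 q [ 0.33  0.49  1.61 -0.02  0.98  0.51]
t: 13.7
tool_pos: [0.5208, 0.235, 0.1455]
tool_rot: [0.016, 0.764, 0.644, 0.018]
wrist_force: [-0.4, -0.5, 0.1]
opening: 0.599
t 13.7 tcp [0.5208 0.235  0.1455] yawY -9.74 tilt [ 0.0482 -0.0018] F [-0.39 -0.52  0.06] M [ 0.    0.02 -0.06] op 0.599 q [ 0.33  0.5   1.62 -0.02  0.98  0.51]
t: 13.8
tool_pos: [0.5207, 0.235, 0.1457]
tool_rot: [0.016, 0.764, 0.644, 0.017]
wrist_force: [0.9, -0.5, 0.8]
opening: 0.599
t 13.8 tcp [0.5207 0.235  0.1457] yawY -9.74 tilt [ 0.0471 -0.0021] F [ 0.9  -0.48  0.82] M [-0.02  0.01  0.01] op 0.599 q [ 0.33  0.5   1.61 -0.02  0.98  0.51]
t: 14.0
tool_pos: [0.5215, 0.2353, 0.1482]
tool_rot: [0.016, 0.764, 0.644, 0.018]
wrist_force: [-0.2, -0.8, -0.6]
opening: 0.597
t 14.0 tcp [0.5215 0.2353 0.1482] yawY -9.73 tilt [ 0.049  -0.0015] F [-0.2  -0.78 -0.59] M [-0.04  0.01  0.05] op 0.597 q [ 0.33  0.5   1.61 -0.02  0.99  0.51]
```

```bash
python3 -m pendant '[{"hand":0.2,"x":-0.001,"y":-0.003,"z":0.02,"twist":0},{"hand":0.2,"x":0,"y":0,"z":0.02,"twist":0},{"hand":0.2,"x":0,"y":0,"z":0.008,"twist":0}]'
python3 -c "
from h import *
to(.5204,.2338,.087)"
```

```text
t: 14.3
tool_pos: [0.5241, 0.2361, 0.1047]
tool_rot: [0.018, 0.764, 0.644, 0.023]
wrist_force: [-0.2, -0.4, 0.7]
opening: 0.599
t 14.3 tcp [0.5241 0.2361 0.1047] yawY -9.74 tilt [0.0586 0.0018] F [-0.2  -0.4   0.67] M [0.02 0.01 0.02] op 0.599 q [ 0.33  0.56  1.65 -0.02  0.88  0.51]
tool delta [-0.0031 -0.0043  0.0175] dist 0.018251624064932147
```

```bash
python3 -m pendant '[{"hand":0.2,"x":-0.003,"y":-0.004,"z":0.015,"twist":0},{"hand":-0.5,"x":0,"y":0,"z":0,"twist":0}]'
python3 -c "
from h import *
to(.5204,.2338,.087)"
```

```text
t: 14.5
tool_pos: [0.5213, 0.2341, 0.0905]
tool_rot: [0.019, 0.764, 0.644, 0.024]
wrist_force: [-0.1, -0.6, 0.6]
opening: 0.449
t 14.5 tcp [0.5213 0.2341 0.0905] yawY -9.74 tilt [0.0602 0.0023] F [-0.11 -0.57  0.59] M [-0.02 -0.03  0.02] op 0.449 q [ 0.33  0.57  1.67 -0.02  0.84  0.51]
tool delta [-0.0005 -0.001   0.0034] dist 0.003601735330659585
```

```bash
python3 -m pendant '[{"hand":-0.6,"x":0,"y":-0.001,"z":0.003,"twist":0},{"hand":-1,"x":0,"y":0,"z":0,"twist":0},{"hand":-1,"x":0,"y":0,"z":0,"twist":0}]' 60
python3 -c "
from h import *
to(.5204,.2338,.087)"
```

```text
t: 14.8
tool_pos: [0.5225, 0.2351, 0.0907]
tool_rot: [0.019, 0.764, 0.644, 0.026]
wrist_force: [0.4, 0.0, -2.1]
opening: 0.244
t 14.8 tcp [0.5225 0.2351 0.0907] yawY -9.75 tilt [0.0646 0.0038] F [ 0.38  0.02 -2.11] M [-0.01  0.02 -0.05] op 0.244 q [ 0.33  0.57  1.67 -0.02  0.83  0.51]
tool delta [-0.0017 -0.002   0.0036] dist 0.004434582131997392
```

```bash
python3 -m pendant '[{"hand":-1,"x":0,"y":0.002,"z":0.001,"twist":0},{"hand":-1,"x":0,"y":0.002,"z":0,"twist":0}]' 60
python3 -c "
from h import *
to(.5204,.2338,.087)"
```

```text
t: 15.0
tool_pos: [0.5233, 0.2345, 0.0902]
tool_rot: [0.018, 0.764, 0.644, 0.024]
wrist_force: [-13.8, 5.4, -1.2]
opening: 0.244
t 15.0 tcp [0.5233 0.2345 0.0902] yawY -9.75 tilt [0.0587 0.0034] F [-13.82   5.37  -1.15] M [1.02 2.26 0.12] op 0.244 q [ 0.33  0.58  1.67 -0.02  0.84  0.51]
tool delta [-0.0012 -0.0029  0.003 ] dist 0.004380395007183004
```

```bash
python3 -m pendant '[{"hand":-1,"x":0,"y":0.002,"z":0,"twist":0},{"hand":-1,"x":0,"y":0.002,"z":0,"twist":0},{"hand":-1,"x":0,"y":0.002,"z":0,"twist":0}]' 80
python3 -c "
from h import *
to(.5204,.2338,.087)"
```

```text
t: 15.3
tool_pos: [0.5233, 0.2341, 0.09]
tool_rot: [0.014, 0.764, 0.644, 0.019]
wrist_force: [-11.7, 6.7, 3.5]
opening: 0.23
t 15.3 tcp [0.5233 0.2341 0.09  ] yawY -9.75 tilt [0.0472 0.0031] F [-11.73   6.7    3.51] M [1.21 2.09 0.12] op 0.23 q [ 0.32  0.58  1.66 -0.02  0.86  0.5 ]
tool delta [-0.0008 -0.0029  0.0029] dist 0.00417700802291728
```

```bash
python3 -m pendant '[{"hand":-1,"x":0,"y":0.0025,"z":0,"twist":0},{"hand":-1,"x":0,"y":0.0025,"z":0,"twist":0},{"hand":-1,"x":0,"y":0.0025,"z":0,"twist":0},{"hand":-1,"x":0,"y":0.0025,"z":0,"twist":0},{"hand":-1,"x":0,"y":0.0025,"z":0,"twist":0},{"hand":-1,"x":0,"y":0.0025,"z":0,"twist":0}]' 80
python3 -c "
from h import *
to(.5204,.2338,.087)"
```

```text
t: 15.9
tool_pos: [0.5236, 0.2341, 0.0901]
tool_rot: [0.005, 0.765, 0.644, 0.009]
wrist_force: [-14.0, 6.7, 6.5]
opening: 0.232
t 15.9 tcp [0.5236 0.2341 0.0901] yawY -9.76 tilt [0.0199 0.0041] F [-13.97   6.72   6.51] M [ 1.27  2.52 -0.  ] op 0.232 q [ 0.32  0.59  1.64 -0.    0.89  0.49]
tool delta [-0.0008 -0.0032  0.0031] dist 0.004484485854776996
```

```bash
python3 -m pendant '[{"hand":-1,"x":0,"y":0.0025,"z":0,"twist":0},{"hand":-1,"x":0,"y":0.0025,"z":0,"twist":0},{"hand":-1,"x":0.0005,"y":0.0025,"z":0,"twist":0},{"hand":-1,"x":0.0005,"y":0.0025,"z":0,"twist":0},{"hand":-1,"x":0.0005,"y":0.0025,"z":0,"twist":0}]' 80
python3 -c "
from h import *
to(.5204,.2338,.087)"
```

```text
t: 16.4
tool_pos: [0.5238, 0.2344, 0.0902]
tool_rot: [-0.002, 0.765, 0.645, -0.0]
wrist_force: [-14.7, 1.3, 8.3]
opening: 0.237
t 16.4 tcp [0.5238 0.2344 0.0902] yawY -9.73 tilt [-0.0037  0.0032] F [-14.65   1.34   8.31] M [ 0.27  2.51 -0.04] op 0.237 q [0.31 0.6  1.62 0.01 0.93 0.48]
tool delta [-0.0012 -0.0032  0.0032] dist 0.004689314219253169
```

```bash
python3 -m pendant '[{"hand":-1,"x":0,"y":-0.002,"z":0,"twist":0},{"hand":-0.2,"x":0,"y":-0.001,"z":0,"twist":0},{"hand":-0.2,"x":0,"y":0,"z":0.003,"twist":0},{"hand":-0.2,"x":0,"y":0,"z":0,"twist":0}]' 60
python3 -c "
from h import *
to(.5204,.2338,.087);d=cap('wrist','w9'); print(proj(d,[.5204,.2338,.101])); crop('w9',180,180,380,340,4,'c14')"
```

```text
t: 16.8
tool_pos: [0.5213, 0.2353, 0.088]
tool_rot: [-0.002, 0.764, 0.645, 0.0]
wrist_force: [0.4, -0.4, 0.1]
opening: 0.4
t 16.8 tcp [0.5213 0.2353 0.088 ] yawY -9.72 tilt [-0.0024  0.0037] F [ 0.36 -0.42  0.1 ] M [ 0.01  0.03 -0.06] op 0.4 q [0.32 0.6  1.63 0.01 0.92 0.48]
tool delta [-0.0016 -0.0006  0.001 ] dist 0.0019994909072623083
[280.26450035 285.07943061]
```

View pics/c14.png

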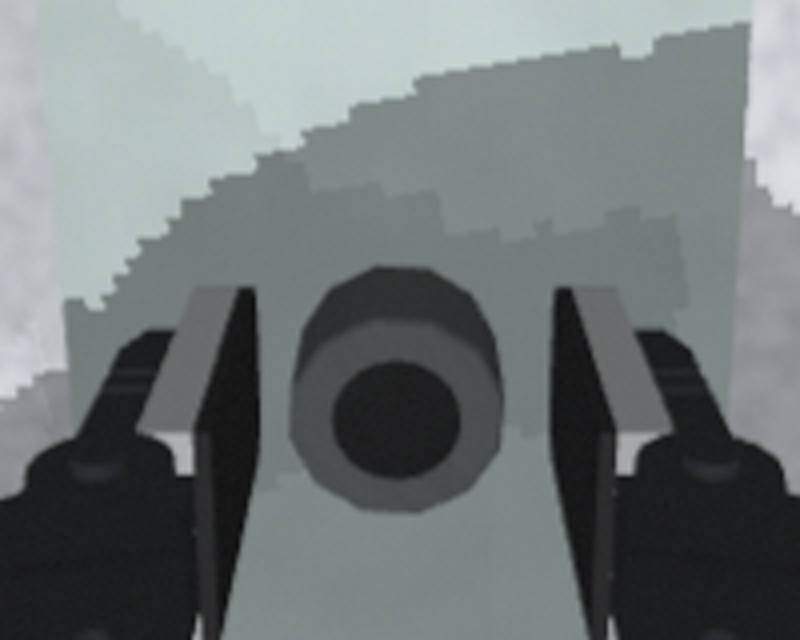

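```bash
python3 -m pendant '[{"hand":-0.3,"x":-0.0015,"y":-0.0005,"z":0.001,"twist":0},{"hand":-1,"x":0,"y":0,"z":0,"twist":0},{"hand":-1,"x":0,"y":0,"z":0,"twist":0},{"hand":-1,"x":0,"y":0,"z":0,"twist":0}]' 60
python3 -c "
from h import *
to(.5204,.2338,.087)"
```

```text
t: 17.25
tool_pos: [0.5211, 0.2338, 0.0874]
tool_rot: [-0.002, 0.765, 0.645, 0.001]
wrist_force: [-0.0, 1.1, -0.1]
opening: 0.247
t 17.25 tcp [0.5211 0.2338 0.0874] yawY -9.73 tilt [-0.0014  0.004 ] F [-0.04  1.06 -0.14] M [0.14 0.06 0.05] op 0.247 q [0.31 0.6  1.63 0.01 0.92 0.48]
tool delta [-0.0001 -0.0007  0.0004] dist 0.0007807290924718913
```

```bash
python3 -m pendant '[{"hand":-1,"x":0,"y":0,"z":-0.015,"twist":0},{"hand":-1,"x":0,"y":0,"z":-0.03,"twist":0},{"hand":-1,"x":0,"y":0,"z":-0.035,"twist":0},{"hand":-1,"x":0,"y":0,"z":-0.035,"twist":0},{"hand":-1,"x":-0.02,"y":0,"z":-0.025,"twist":0},{"hand":-1,"x":-0.04,"y":0,"z":-0.01,"twist":0},{"hand":-1,"x":-0.045,"y":0,"z":0,"twist":0},{"hand":-1,"x":-0.045,"y":0,"z":0,"twist":0}]'
python3 -c "
from h import *
to(.5209,-.2499,.235)"
```

```text
t: 18.05
tool_pos: [0.4958, 0.0849, 0.2418]
tool_rot: [-0.002, 0.762, 0.647, 0.0]
wrist_force: [2.0, -0.9, -1.9]
opening: 0.244
t 18.05 tcp [0.4958 0.0849 0.2418] yawY -9.36 tilt [-0.0016  0.0031] F [ 1.96 -0.94 -1.9 ] M [-0.1  -0.05  0.01] op 0.244 q [0.05 0.31 1.62 0.   1.21 0.21]
tool delta [-0.3263  0.0792  0.0057] dist 0.3358274761369205
```

```bash
python3 -m pendant '[{"hand":-1,"x":-0.045,"y":0.011,"z":0,"twist":0},{"hand":-1,"x":-0.045,"y":0.011,"z":0,"twist":0},{"hand":-1,"x":-0.045,"y":0.011,"z":0,"twist":0},{"hand":-1,"x":-0.045,"y":0.011,"z":0,"twist":0},{"hand":-1,"x":-0.045,"y":0.011,"z":0,"twist":0},{"hand":-1,"x":-0.045,"y":0.011,"z":0,"twist":0},{"hand":-1,"x":-0.03,"y":0.008,"z":0,"twist":0},{"hand":-1,"x":-0.01,"y":0.003,"z":0,"twist":0}]'
python3 -c "
from h import *
to(.5209,-.2499,.235); d=cap('wrist','w10'); print(proj(d,[.5209,-.2499,.106]))"
```

```text
t: 18.85
tool_pos: [0.5183, -0.2505, 0.2408]
tool_rot: [-0.001, 0.763, 0.646, 0.0]
wrist_force: [0.8, 0.9, -1.5]
opening: 0.245
t 18.85 tcp [ 0.5183 -0.2505  0.2408] yawY -9.5 tilt [-0.0007  0.002 ] F [ 0.8   0.87 -1.53] M [ 0.03 -0.    0.01] op 0.245 q [-0.55  0.42  1.46  0.    1.27 -0.39]
tool delta [0.001  0.0025 0.0058] dist 0.006417841203933447
[284.36993741 200.72809883]
```

View pics/w10.png

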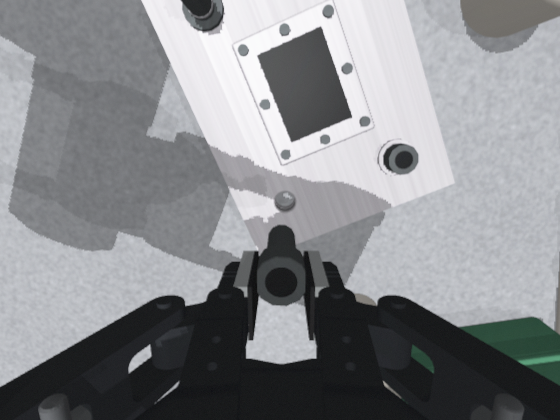

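```bash
python3 - <<'E'
from h import *
d=ld('w10'); crop('w10',230,170,340,310,4.2,'c15')
s,r=st(); p=np.array(s['tool_pos'])
for o in(.0474,-.0136): print(o,proj(d,p+r[:,2]*o))
E
```

```text
t 18.9 tcp [ 0.5184 -0.2508  0.2408] yawY -9.51 tilt [-0.0007  0.0018] F [-1.42 -1.85 -2.17] M [-0.07  0.04  0.  ] op 0.244 q [-0.56  0.42  1.46  0.    1.27 -0.39]
0.0474 [281.80642699 235.76144826]
-0.0136 [282.21768139 282.98354131]
```

View pics/c15.png

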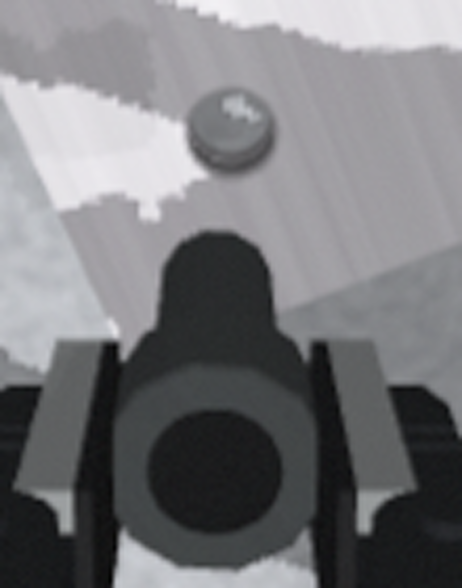

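```bash
python3 - <<'E'
from h import *
d=ld('w10'); print(ray(d,285,200.5,.106)); to(.521,-.2498,.16)
E
python3 -m pendant '[{"hand":-1,"x":0.0007,"y":0.0024,"z":0.02,"twist":0},{"hand":-1,"x":0,"y":0,"z":0.03,"twist":0},{"hand":-1,"x":0,"y":0,"z":0.018,"twist":0},{"hand":-1,"x":0,"y":0,"z":0.005,"twist":0}]'
python3 -c "
from h import *
to(.521,-.2498,.16); d=cap('wrist','w11'); print(proj(d,[.521,-.2498,.106])); crop('w11',200,180,360,320,4.2,'c16'); cap('side','s11');crop('s11',250,120,365,250,4.5,'c17')"
```

```text
[ 0.52147113 -0.24979037  0.106     ]
t 18.9 tcp [ 0.5184 -0.2508  0.2408] yawY -9.51 tilt [-0.0007  0.0018] F [-1.42 -1.85 -2.17] M [-0.07  0.04  0.  ] op 0.244 q [-0.56  0.42  1.46  0.    1.27 -0.39]
tool delta [0.0013 0.0025 0.0808] dist 0.08080354980976058
t: 19.3
tool_pos: [0.5213, -0.2487, 0.1663]
tool_rot: [-0.0, 0.763, 0.646, 0.001]
wrist_force: [-0.2, 0.5, -1.6]
opening: 0.242
t 19.3 tcp [ 0.5213 -0.2487  0.1663] yawY -9.53 tilt [0.0009 0.0016] F [-0.16  0.45 -1.63] M [ 0.02  0.03 -0.01] op 0.242 q [-0.55  0.5   1.54  0.    1.1  -0.38]
tool delta [-0.0012 -0.0001  0.0063] dist 0.0063935022846630715
[281.29976215 230.50624497]
```

View pics/c16.png

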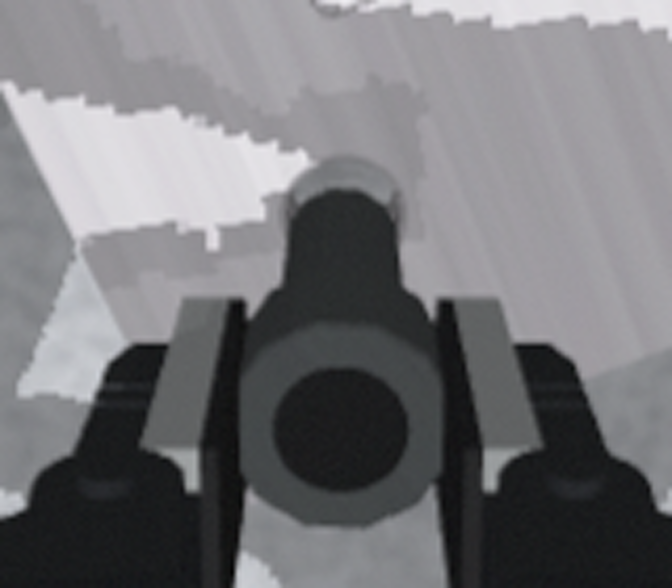

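View pics/c17.png

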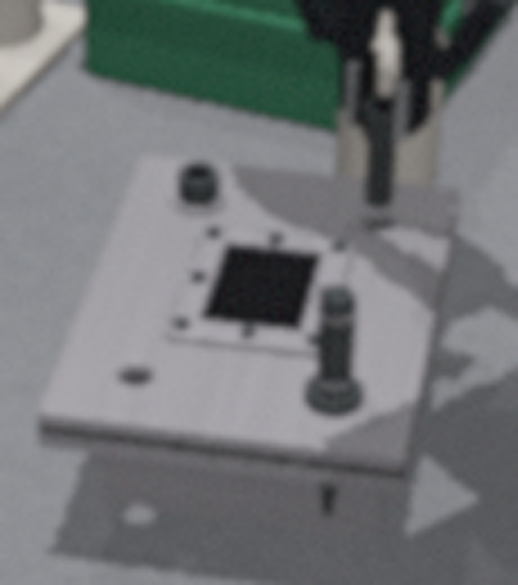

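```bash
python3 -m pendant '[{"hand":-1,"x":-0.001,"y":0.0002,"z":0.008,"twist":0},{"hand":-1,"x":0,"y":0,"z":0.003,"twist":0},{"hand":-1,"x":0,"y":0,"z":0.002,"twist":0}]'
python3 -m pendant '[{"hand":-1,"x":0,"y":0,"z":0.002,"twist":0}]'
python3 -m pendant '[{"hand":-1,"x":0,"y":0,"z":0.002,"twist":0}]'
python3 -c "
from h import *
to(.5213,-.2496,.1084)"
```

```text
t: 19.7
tool_pos: [0.5231, -0.25, 0.1562]
tool_rot: [0.002, 0.763, 0.646, 0.002]
wrist_force: [-0.8, 0.4, -2.2]
opening: 0.242
t: 19.8
tool_pos: [0.5233, -0.2501, 0.1544]
tool_rot: [0.002, 0.763, 0.646, 0.002]
wrist_force: [-0.4, 0.4, -0.7]
opening: 0.245
t: 19.9
tool_pos: [0.5234, -0.2502, 0.1525]
tool_rot: [0.003, 0.763, 0.646, 0.002]
wrist_force: [-1.6, -0.2, -1.8]
opening: 0.244
t 19.9 tcp [ 0.5234 -0.2502  0.1525] yawY -9.48 tilt [ 0.0061 -0.0015] F [-1.62 -0.2  -1.76] M [ 0.02 -0.01 -0.04] op 0.244 q [-0.55  0.52  1.56  0.    1.06 -0.39]
tool delta [ 0.0003 -0.0025  0.0441] dist 0.044186949525508015
```

```bash
python3 -m pendant '[{"hand":-1,"x":0.0003,"y":-0.0023,"z":0.002,"twist":0},{"hand":-1,"x":0,"y":0,"z":0.003,"twist":0}]'
python3 -c "
from h import *
to(.5213,-.2496,.1084)"
```

```text
t: 20.1
tool_pos: [0.5212, -0.2496, 0.1475]
tool_rot: [0.003, 0.763, 0.646, 0.002]
wrist_force: [-0.3, -0.5, -1.6]
opening: 0.242
t 20.1 tcp [ 0.5212 -0.2496  0.1475] yawY -9.48 tilt [ 0.0066 -0.0018] F [-0.35 -0.47 -1.56] M [0.04 0.02 0.01] op 0.242 q [-0.55  0.52  1.57  0.    1.05 -0.39]
tool delta [ 0.     -0.0002  0.0391] dist 0.039080663686979066
```

```bash
python3 -m pendant '[{"hand":-1,"x":0,"y":-0.0002,"z":0.004,"twist":0},{"hand":-1,"x":0,"y":0,"z":0.004,"twist":0}]'
python3 -m pendant '[{"hand":-1,"x":0,"y":0,"z":0.004,"twist":0},{"hand":-1,"x":0,"y":0,"z":0.004,"twist":0}]'
python3 -c "
from h import *
to(.5213,-.2496,.1084)"
```

```text
t: 20.3
tool_pos: [0.521, -0.2496, 0.139]
tool_rot: [0.003, 0.763, 0.646, 0.002]
wrist_force: [-0.5, -0.1, -2.2]
opening: 0.247
t: 20.5
tool_pos: [0.521, -0.2497, 0.1301]
tool_rot: [0.003, 0.763, 0.646, 0.002]
wrist_force: [-0.8, 0.3, -1.8]
opening: 0.243
t 20.5 tcp [ 0.521  -0.2497  0.1301] yawY -9.49 tilt [ 0.0067 -0.0018] F [-0.77  0.31 -1.85] M [ 0.01  0.01 -0.04] op 0.243 q [-0.55  0.54  1.58  0.    1.01 -0.39]
tool delta [0.0001 0.0001 0.0217] dist 0.02173402645778684
```

Passing freely through the flange (tip about z 0.083). Continuing down.

```bash
python3 -m pendant '[{"hand":-1,"x":0,"y":0,"z":0.005,"twist":0},{"hand":-1,"x":0,"y":0,"z":0.005,"twist":0},{"hand":-1,"x":0,"y":0,"z":0.004,"twist":0}]'
python3 -m pendant '[{"hand":-1,"x":0,"y":0,"z":0.003,"twist":0},{"hand":-1,"x":0,"y":0,"z":0.001,"twist":0}]'
python3 -c "
from h import *
to(.5213,-.2496,.1084)"
```

```text
t: 20.8
tool_pos: [0.5211, -0.2497, 0.1147]
tool_rot: [0.003, 0.763, 0.646, 0.002]
wrist_force: [-0.3, -0.8, -2.0]
opening: 0.248
t: 21.0
tool_pos: [0.5211, -0.2497, 0.1098]
tool_rot: [0.003, 0.763, 0.646, 0.002]
wrist_force: [0.5, -0.4, -1.5]
opening: 0.246
t 21.0 tcp [ 0.5211 -0.2497  0.1098] yawY -9.49 tilt [ 0.0061 -0.0016] F [ 0.49 -0.45 -1.5 ] M [-0.04  0.01  0.02] op 0.246 q [-0.55  0.57  1.6   0.    0.97 -0.39]
tool delta [0.0002 0.0002 0.0014] dist 0.001429943253033805
```

```bash
python3 -m pendant '[{"hand":-1,"x":0,"y":0,"z":0.0007,"twist":0}]'
python3 -m pendant '[{"hand":-1,"x":0,"y":0,"z":0.0006,"twist":0}]'
python3 -m pendant '[{"hand":-1,"x":0,"y":0,"z":0.0005,"twist":0}]'
python3 -c "
from h import *
cap('side','s12');crop('s12',250,100,385,220,4.5,'c18')"
```

```text
t: 21.1
tool_pos: [0.5211, -0.2497, 0.109]
tool_rot: [0.003, 0.763, 0.646, 0.002]
wrist_force: [0.1, -0.1, -1.4]
opening: 0.245
t: 21.2
tool_pos: [0.5212, -0.2497, 0.1084]
tool_rot: [0.003, 0.763, 0.646, 0.002]
wrist_force: [-0.4, -0.3, 2.9]
opening: 0.245
t: 21.3
tool_pos: [0.5212, -0.2498, 0.1083]
tool_rot: [0.003, 0.763, 0.646, 0.002]
wrist_force: [-2.8, 0.4, 11.1]
opening: 0.242
```

View pics/c18.png

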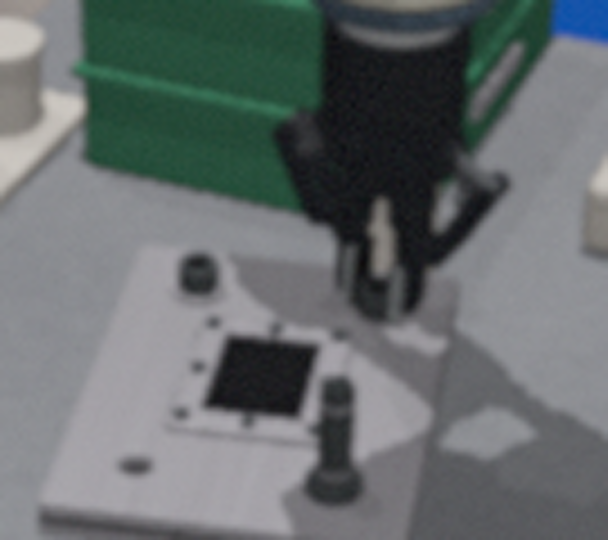

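```bash
python3 -m pendant '[{"hand":-1,"x":0,"y":0,"z":-0.0002,"twist":0},{"hand":-0.4,"x":0,"y":0,"z":0,"twist":0},{"hand":-0.1,"x":0,"y":0,"z":0,"twist":0},{"hand":-0.1,"x":0,"y":0,"z":0,"twist":0},{"hand":-0.1,"x":0,"y":0,"z":-0.01,"twist":0},{"hand":-0.1,"x":0,"y":0,"z":-0.03,"twist":0},{"hand":-0.1,"x":0,"y":0,"z":-0.035,"twist":0},{"hand":-0.1,"x":0,"y":0,"z":-0.035,"twist":0}]'
python3 -c "
from h import *
st(); d=cap('wrist','w13'); print(proj(d,[.5213,-.2496,.122]));cap('side','s13');crop('s13',250,120,385,250,4.5,'c19')"
```

```text
t: 22.15
tool_pos: [0.5185, -0.2484, 0.2199]
tool_rot: [-0.001, 0.763, 0.646, 0.001]
wrist_force: [-0.3, -0.9, 0.4]
opening: 0.449
t 22.15 tcp [ 0.5185 -0.2484  0.2199] yawY -9.49 tilt [-0.0001  0.0023] F [-0.33 -0.95  0.39] M [-0.08 -0.06  0.02] op 0.449 q [-0.55  0.44  1.49  0.    1.22 -0.39]
[285.3105078 214.278145 ]
```

View pics/w13.png

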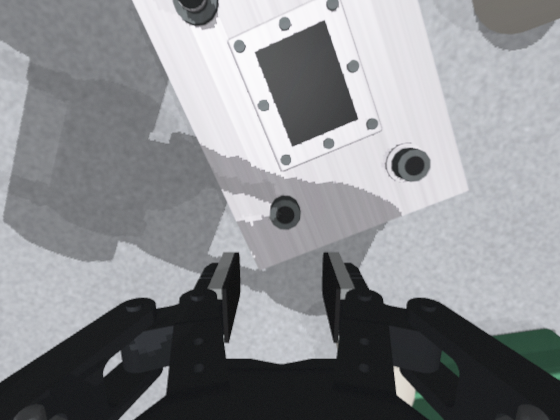

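View pics/c19.png

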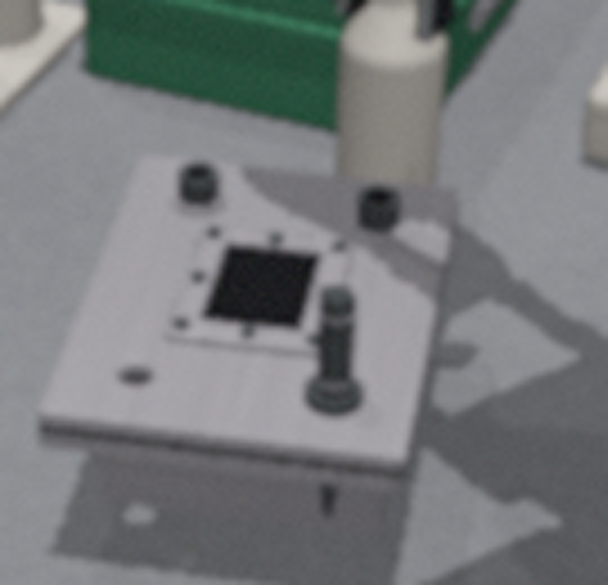

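```bash
python3 -m pendant '[{"hand":-0.1,"x":0,"y":0,"z":-0.04,"twist":0},{"hand":-0.1,"x":0,"y":0,"z":0,"twist":0},{"hand":-0.1,"x":0,"y":0,"z":0,"twist":0}]' >/dev/null
python3 -c "
from h import *
d=cap('top','t14'); print(proj(d,[.4853,-.0943,.17]),proj(d,[.4853,-.0943,.112]),proj(d,[.521,-.2498,.122]))
a=cv2.imread('pics/top0.png')[190:350,100:300];b=cv2.imread('pics/t14.png');crop('t14',255,165,390,280,5.2,'c20')
w=cap('wrist','w14');print(proj(w,[.4853,-.0943,.17]),proj(w,[.4853,-.0943,.112]))
st()"
```

```text
[293.57866333 246.86680646] [292.81112598 248.9718633 ] [356.92640609 233.54407649]
[183.84057935 -10.36765127] [203.49350447  17.15373384]
t 22.65 tcp [ 0.5207 -0.2497  0.2667] yawY -9.49 tilt [ 0.0095 -0.0035] F [ 0.33 -0.   -0.69] M [-0.02  0.01 -0.02] op 0.452 q [-0.55  0.39  1.42  0.    1.32 -0.39]
```

View pics/t14.png

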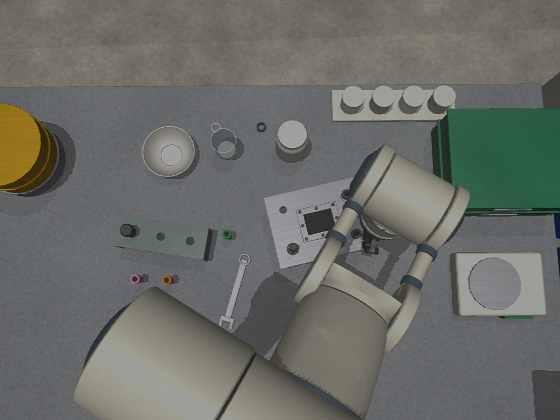

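View pics/w14.png

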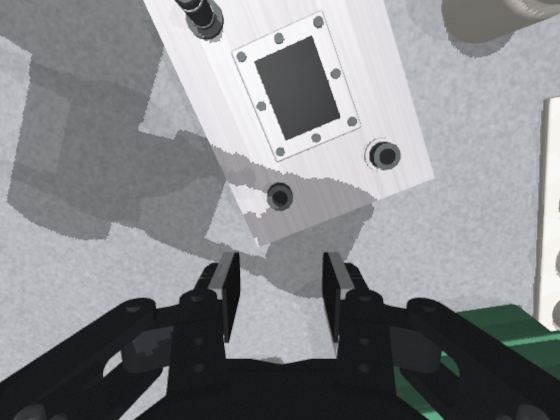

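The top view shows the drift upright at (293,248), against a predicted (293,247), and the punch, bowl, beaker, jar, bottle and wrench at their old pixels. The wrist view shows the bolt head seated flat. Handing in.

```bash
python3 -c "
from h import *
print(ticket.job_done())"
```

```text
the job is handed in; nothing more can be done
None
```

The drift and the bolt are both seated, and I handed the job in at about 22.7 s. No verdict was reported.

**Drift:** I put its tip in the cover's hole and drew the cover about 15 mm along the arc with roughly 4 N. The tip then dropped into the flange hole, and I pressed the collar onto the cover. Push on the cover peaked at about 15 N, then I held about 9–11 N for nearly a second. It was left standing.

**Bolt:** I took the dark bolt from the stand and lowered it freely through both holes. The head seated at the expected height; I then pushed on it with about 12 N and released it.

**Last checks:**
- In the pictures the drift stands upright within about a pixel of the flange hole's axis. The bolt head sits flat where predicted.
- The punch, bowl, beaker, jar, bottle and wrench show no movement.
- The gripper is clear, with no contact force.

**What disagreed:**
- **Tool tilt:** the tool slowly tilted between moves, up to 0.065 rad when I first gripped the bolt. I brought it back to near zero by pushing the gripped bolt sideways in its stand hole with about 15 N, then re-gripped it.
- **While pressing the drift:** the tool was tilted about 0.025 rad, so the collar was probably pressed slightly on one edge then. It looked flat after release.
- **Drift seating height:** the drift seated about 2 mm lower by tool position than expected. That is probably slip in the grip, because the pictures show the collar on the cover.

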